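# Work a started tap down a blind hole with the tap wrench

### The job

Fit the double-armed tap wrench over the square of the big tap that stands started in the bolted-down flange, right down on its shoulder, and with it work the tap down the blind hole, clockwise seen from above: half a turn forward, a quarter turn back, half a turn forward, a quarter turn back, then forward again until you feel it come up firmly against the end of the hole - without forcing it, or the tap snaps. Then lift the wrench off so that the depth can be gauged and lay it flat on the bench top, leaving the tap at the bottom and the other things on the bench where they are.

Things in the scene. Friction and masses are not known exactly. Their poses are not given: they have to be found in the camera images.
- flange: dark cast-iron round flange, 120 mm across, with a round boss 73 mm across whose faced top is 64 mm above the bench, bolted on a steel plate 150x130x14 mm. Fixed to the bench. Origin: on the boss's axis, at bench height; z up. The four hexagon bolt heads reach 36 mm high.
- tap (a joint): turn of the tap in the flange, in rad: 0 at the start, growing clockwise seen from above (forward, cutting way). The tap sinks 2.3 mm a turn. It turns against about 0.1 N m of rubbing either way. The end of the blind hole stops it somewhere between 5.0 and 5.6 rad, different from piece to piece and not to be seen.
- tap_shank (a joint): wind-up of the tap's springy shank, in rad, positive when the square is urged clockwise: 8 N m per rad, so about 0.013 while the tap turns freely; it grows only when the tap is held fast: 0.04 to 0.06 (0.3 to 0.5 N m) is firmly home on the end of the hole, and the tap snaps at 0.10 (0.8 N m).
- square_seat (a point): on the tap's axis, at the shoulder under its square; turns with the tap; z up, x and y square to the flats of the square. Above it stands the square, 20x20 mm and 20 mm high, then a turned cone 3.5 mm high; below it the round shank, 29.6 mm across. It starts 112 mm above the bench. A wrench has about 0.07 rad of play either way on the square.
- wrench: loose grey steel tap wrench, 0.3 to 0.55 kg: hub 52 (its x) x 42 (y) x 26 mm high with an upright square eye, 21.5 mm wide, right through; two round arms 13 to 16 mm thick along x at mid height, 210 mm over the ends. Lies flat. Origin: centre of the hub's underside; z up. Fully home, its origin is at square_seat; any of the four quarter-turn positions fits.
- calliper: a vernier calliper lying flat, 68x200x10 mm; a bystander, origin at the centre of its underside
- vee_block: a small steel vee block, 50x60x45 mm; a bystander, origin at the centre of its underside
- spanner: a combination spanner lying flat, 257 mm long; a bystander, origin at the centre of its underside
- feeler_set: a folded feeler-gauge set, 16x100x14 mm; a bystander, origin at the centre of its underside
- driver: a screwdriver lying flat, 241 mm long; a bystander, origin at the centre of its underside
- bolt_tin: a flat round tin of bolts, 107 mm across, 34 mm high; a bystander, origin at the centre of its underside

How it is judged:
By the outcome, as a careful person would: the job done as asked, in the order asked, and still so for the second after the job is handed in, with the robot touching nothing.
It also fails if it takes over 72 s, if anything falls off the work surface, if the arm or the gripper's body presses on something with over 40 N, if the wrist force passes 120 N, or if a joint passes its speed limit or range.

### The arm

A 6-joint arm with a two-finger parallel gripper is mounted at the origin on a cart in front of the work surface, level with it; the furniture and walls round the work are solid. World frame = base frame: x ahead of the robot, y to its left, z up, the work surface at z = 0. Lengths are in m, angles in degrees, forces in N, time in s.
With the tool pointing down it reaches from about 0.325 to 0.775 m from the base axis. Payload 5.5 kg.
Tool frame: the origin (TCP) lies at the very end of the fingers, on their centre line; the grasp point (between the pads) lies arm.tcp_to_grasp behind it (arm.tcp_to_grasp is the distance from the TCP to the grasp point, in m); z points along the fingers, y is the line along which they close (so a half turn about z gives the same grasp; the last joint's range is limited). The gripper opens to 88 mm and grips with 3 to 60 N. Pads are 20 mm wide; open, the fingers measure 115 mm over their backs; the gripper's body (75 mm by 178 mm) begins 61 mm behind the grasp point.
Start: joints at [60.865, 5.22, 70.514, -0, 104.267, -3.249], TCP at [0.262, 0.54, 0.223] pointing down, gripper open.
Joint ranges: [-164.24, 164.24], [-49.07, 125.15], [9.68, 141.18], [-86.29, 266.29], [3.28, 154.24], [-151.56, 151.56]. Speed limits (degrees/s): [147.25, 147.25, 172.46, 180, 180, 180].

### API

Orientations are given as a 3x3 rotation matrix whose columns are the frame's x, y, z axes.
In Python, from bench import arm gives the robot as it stands. The module is installed in compiled form; this text tells all that it offers.
- The arm moves only by the tool move_arm, never from a script. Its argument "plan" is a list of rows, each an object of numbers: "x", "y", "z": the shift along the tool's x, y, z in mm; "wx", "wy", "wz": the turn, a rotation vector about the tool's x, y, z in degrees; "fingers": the closure in counts, from 0 (fully open) to 255 (shut). A call has 1 to 20 rows; each row shifts and turns the commanded pose from where the row before left it, along the tool's axes as they then stand; what a row does not reach is not made up. A row lasts 1/8 s, in which the tool goes at most 62.5 mm and 10.7 degrees, less where a joint would pass 70% of its speed; a pose out of reach is approached as far as the arm can. A call is refused whole if a number of a shift passes 62.5 or a number of a turn 10.7, either way. A call with a gripper value outside its range is refused whole. The fingers move at their own pace and stop on an object; "grip_force" is the grip in N (left out, the last holds). Time passes only in rows, so rows that do not move let the fingers close. It gives the time, the measured TCP pose, the force, the opening and the grip force at its end, in the units of the state.
- arm.sense(): the state, without advancing time (a new reading comes with each control period).
- arm.read_camera(name): name is "scene" or "top" or "wrist"; returns the picture (420x560x3 uint8, red, green, blue); there is no depth.
- arm.camera_model(name): a dict with "fx", "fy", "cx", "cy" (pixels), "D" ([k1, k2, p1, p2, k3] as OpenCV has them; the pictures are not rectified), "R" (3x3) and "t" (3): a world point X has camera coordinates R X + t. Camera axes: x right, y down, z forward; pixel columns grow to the right and rows downward; lengths in m; the calibration is good to about 2 mm. A picture is of the moment at which its call begins: read the wrist's pose just before it. camera_model takes no time and is no camera call; for the wrist camera it gives the pose at the moment of the call.
- arm.hand_in(): hands the job in; it is judged then, once.
The state is a dict: "clock": time; "joint_positions": joint angles; "qd": joint speeds; "effort": joint torques, N m; "tool_pos": TCP position; "eef_rot": TCP orientation; "ft_force": force on the tool from outside, world axes, zero at the start; "ft_torque": the same for the moment, N m; "finger_gap": finger opening in m; "grasp_force": force on a finger pad.
Only numpy, scipy, OpenCV 4.12 (cv2) and the standard library are available. Lean on these libraries where they do the work, as an engineer would, in place of code of your own. Each camera call takes 0.05 s, during which the arm holds its last target. There are 200 camera calls.

## Working session

There is one attempt and no reset: what is moved stays moved. The work goes in short steps, Python scripts to look and compute and a tool call to move; the robot and the scene stay as the last step left them, time stands still between calls to the robot, and variables do not carry over. Pictures are saved under pics/ and viewed, at most 10 in all, crops included, and the job is handed in when it is done.

Besides the shell and the picture viewer there is one more tool, called after "Request:" as name([rows], argument=value, ...), one row to a line, values as JSON. move_arm: Moves the arm, as the interface text tells. Its arguments: {"type":"object","properties":{"plan":{"type":"array"},"grip_force":{"type":"number"}},"required":["plan"]}

```bash
mkdir -p pics; python3 - <<'E'
from bench import arm
import cv2,numpy as np
for n in("scene","top"):
    im=arm.read_camera(n);cv2.imwrite(f"pics/{n}0.png",im[:,:,::-1])
    m=arm.camera_model(n);print(n,{k:np.round(v,4).tolist() for k,v in m.items()})
s=arm.sense();print({k:np.round(v,3).tolist() for k,v in s.items()},arm.tcp_to_grasp)
E
```

```text
scene {'fx': 408.2979, 'fy': 408.2979, 'cx': 280.8956, 'cy': 209.504, 'D': [-0.0168, 0.0, 0.0, 0.0, 0.0], 'R': [[-0.7666, -0.6418, 0.0204], [-0.3873, 0.4369, -0.8119], [0.5121, -0.6303, -0.5835]], 't': [0.4321, 0.285, 1.2048]}
top {'fx': 505.0866, 'fy': 505.0866, 'cx': 278.6088, 'cy': 213.4772, 'D': [-0.0467, 0.0, 0.0, 0.0, 0.0], 'R': [[-0.0284, -0.9995, -0.0134], [-0.9854, 0.0303, -0.1678], [0.1681, 0.0084, -0.9857]], 't': [0.0491, 0.5389, 1.593]}
{'clock': 0.1, 'joint_positions': [60.867, 5.26, 70.576, -0.001, 104.268, -3.247], 'qd': [0.028, -0.022, -0.099, 0.048, -0.012, -0.043], 'effort': [0.003, -44.786, -40.757, 0.07, 0.028, -0.0], 'tool_pos': [0.262, 0.54, 0.222], 'eef_rot': [[-0.9, 0.437, -0.001], [0.437, 0.9, -0.002], [0.0, -0.002, -1.0]], 'ft_force': [0.787, -0.422, -0.048], 'ft_torque': [0.009, -0.005, -0.019], 'grasp_force': 0.0, 'finger_gap': 0.088} 0.0187
```

View pics/scene0.png

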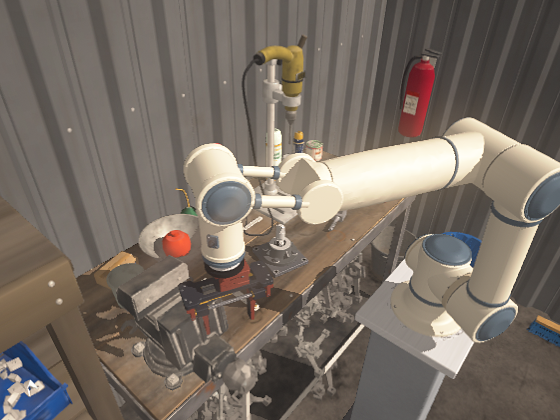

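View pics/top0.png

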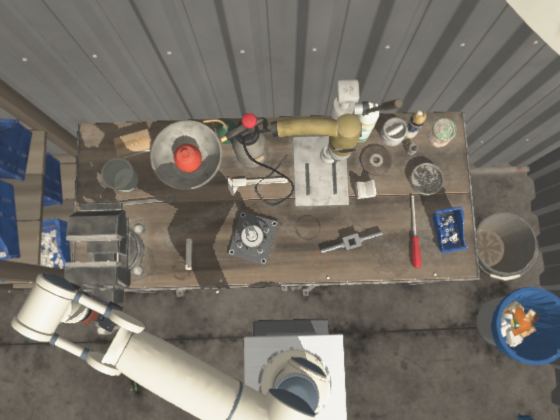

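The top view shows the flange at about (252,236) and the wrench at (351,240), with the calliper at (257,183), feeler set at (189,253) and driver at (416,230). The scene view is largely blocked by the arm. Next I'll get coarse positions by casting rays from the top view.

```bash
cat > h.py <<'E'
import numpy as np,cv2
from bench import arm
def ray(m,uv,z):
    K=np.array([[m["fx"],0,m["cx"]],[0,m["fy"],m["cy"]],[0,0,1]])
    p=cv2.undistortPoints(np.array(uv,float).reshape(-1,1,2),K,np.array(m["D"])).reshape(-1,2)
    R=np.array(m["R"]);t=np.array(m["t"]);C=-R.T@t
    d=np.c_[p,np.ones(len(p))]@R
    return C+d*((z-C[2])/d[:,2])[:,None]
def proj(m,X):
    K=np.array([[m["fx"],0,m["cx"]],[0,m["fy"],m["cy"]],[0,0,1]])
    return cv2.projectPoints(np.array(X,float).reshape(-1,1,3),cv2.Rodrigues(np.array(m["R"]))[0],np.array(m["t"]),K,np.array(m["D"]))[0].reshape(-1,2)
E
python3 - <<'E'
from h import *
m=arm.camera_model("top")
for n,uv,z in[("tap",(252,235),.13),("flange",(254,237),.064),("wrench",(351,240),.026),("w ends",(320,250),.013),("w ends",(382,231),.013),("edge",(280,285),0),("driver",(416,250),.01),("stand",(345,150),.1)]:print(n,np.round(ray(m,[uv],z),3))
im=cv2.imread("pics/top0.png")
a=cv2.resize(im[200:280,170:450],None,fx=2.85,fy=2.85,interpolation=cv2.INTER_CUBIC);cv2.imwrite("pics/crop.png",a)
w=arm.camera_model("wrist");R=np.array(w["R"]);s=arm.sense()
T=np.array(s["eef_rot"]);print("cam in tool",np.round(T.T@(-R.T@w["t"]-s["tool_pos"]),4),"axes",np.round(T.T@R.T,3).tolist(),w["fx"])
E
```

```text
tap [[0.462 0.116 0.13 ]]
flange [[0.463 0.114 0.064]]
wrench [[ 0.449 -0.2    0.026]]
w ends [[ 0.421 -0.098  0.013]]
w ends [[ 0.477 -0.305  0.013]]
edge [[0.311 0.036 0.   ]]
driver [[ 0.411 -0.413  0.01 ]]
stand [[ 0.731 -0.186  0.1  ]]
cam in tool [ 0.0756  0.0018 -0.1618] axes [[0.0, -0.962, -0.272], [1.0, 0.0, -0.0], [0.0, -0.272, 0.962]] 305.6987311389131
```

View pics/crop.png

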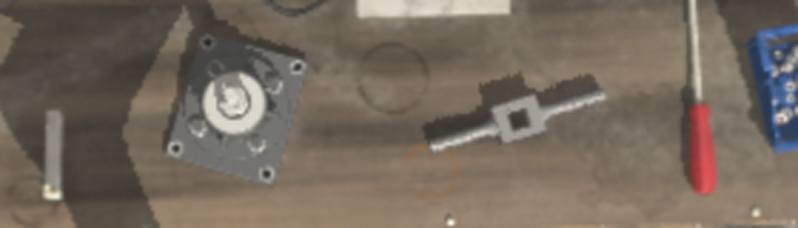

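The crop confirms the coarse positions: the wrench hub is at crop (518,119), the tap at (233,97), and there is clear bench between them and around the wrench. I'll move above the tap first for a closer wrist view.

Request:
move_arm([
  {"z":-50},
  {"x":-36.5,"y":-29.4},
  {"x":-36.5,"y":-29.4},
  {"x":-36.5,"y":-29.4},
  {"x":-36.5,"y":-29.4},
  {"x":-36.5,"y":-29.4},
  {"x":-36.5,"y":-29.4},
  {"x":-36.5,"y":-29.4},
  {"x":-36.5,"y":-29.4},
  {"x":-36.5,"y":-29.4},
  {"x":-36.5,"y":-29.4},
  {},
  {},
])

```text
schema error: expected keys x, y, z, wx, wy, wz, fingers
```

```bash
python3 - <<'E'
from h import *
m=arm.camera_model("wrist");im=arm.read_camera("wrist");cv2.imwrite("pics/w1.png",im[:,:,::-1])
import pickle;pickle.dump(m,open("w1.pkl","wb"))
s=arm.sense();print(np.round(s["joint_positions"],2),s["ft_force"],s["ft_torque"],s["tool_pos"]);print(proj(m,[[.462,.116,.13]]))
E
```

```text
[ 60.87   5.25  70.56   0.   104.27  -3.25] [ 0.321751   -0.01829683 -0.4837664 ] [-0.01159322  0.01836941  0.00113174] [0.2618381  0.53960822 0.22176375]
[[ 37.47219819 495.05206881]]
```

View pics/w1.png

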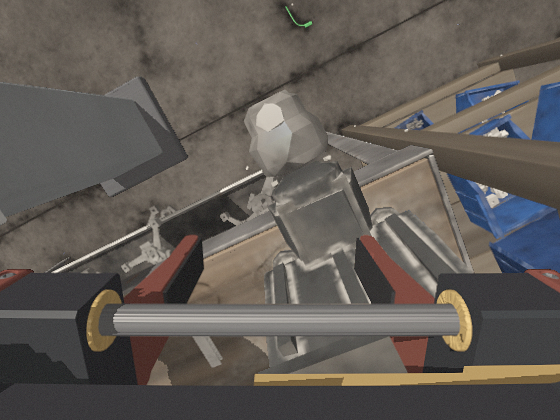

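The move was refused because every row needs all the keys. The picture shows the start pose over the vise, with the gripper hiding rows below about 240.

Request:
move_arm([
  {"x":0,"y":0,"z":-50,"wx":0,"wy":0,"wz":0,"fingers":0},
  {"x":-38.5,"y":-29.4,"z":0,"wx":0,"wy":0,"wz":0,"fingers":0},
  {"x":-38.5,"y":-29.4,"z":0,"wx":0,"wy":0,"wz":0,"fingers":0},
  {"x":-38.5,"y":-29.4,"z":0,"wx":0,"wy":0,"wz":0,"fingers":0},
  {"x":-38.5,"y":-29.4,"z":0,"wx":0,"wy":0,"wz":0,"fingers":0},
  {"x":-38.5,"y":-29.4,"z":0,"wx":0,"wy":0,"wz":0,"fingers":0},
  {"x":-38.5,"y":-29.4,"z":0,"wx":0,"wy":0,"wz":0,"fingers":0},
  {"x":-38.5,"y":-29.4,"z":0,"wx":0,"wy":0,"wz":0,"fingers":0},
  {"x":-38.5,"y":-29.4,"z":0,"wx":0,"wy":0,"wz":0,"fingers":0},
  {"x":-38.5,"y":-29.4,"z":0,"wx":0,"wy":0,"wz":0,"fingers":0},
  {"x":-38.5,"y":-29.4,"z":0,"wx":0,"wy":0,"wz":0,"fingers":0},
  {"x":0,"y":0,"z":0,"wx":0,"wy":0,"wz":0,"fingers":0},
  {"x":0,"y":0,"z":0,"wx":0,"wy":0,"wz":0,"fingers":0},
])

```text
clock: 1.78
tool_pos: [0.4798, 0.1075, 0.2724]
eef_rot: [[-0.899, 0.437, -0.001], [0.437, 0.899, 0.0], [0.001, 0.0, -1.0]]
ft_force: [0.8, 0.8, 0.3]
finger_gap: 0.088
grasp_force: 0.0
```

```bash
cat > look.py <<'E'
from h import *
import sys,pickle
n=sys.argv[1]
m=arm.camera_model("wrist");im=arm.read_camera("wrist");cv2.imwrite(f"pics/{n}.png",im[:,:,::-1])
pickle.dump(m,open(f"{n}.pkl","wb"))
s=arm.sense();print(s["clock"],np.round(s["joint_positions"],2),s["ft_force"],s["ft_torque"],s["tool_pos"],np.round(s["eef_rot"],4))
print(proj(m,[[.462,.116,.13],[.448,-.201,.026]]))
E
python3 look.py w2
```

```text
1.825 [ 8.7000e+00 -1.0470e+01  8.0640e+01  3.0000e-02  1.0985e+02 -5.5440e+01] [ 0.65089848 -0.47150609 -0.55888179] [-0.01808339  0.03255829  0.05775513] [0.47964003 0.1079795  0.27256158] [[-9.000e-01  4.359e-01 -3.000e-04]
 [ 4.359e-01  9.000e-01  4.000e-04]
 [ 5.000e-04  2.000e-04 -1.000e+00]]
[[276.91832945 176.65693178]
 [ 77.7017144  249.16760316]]
```

View pics/w2.png

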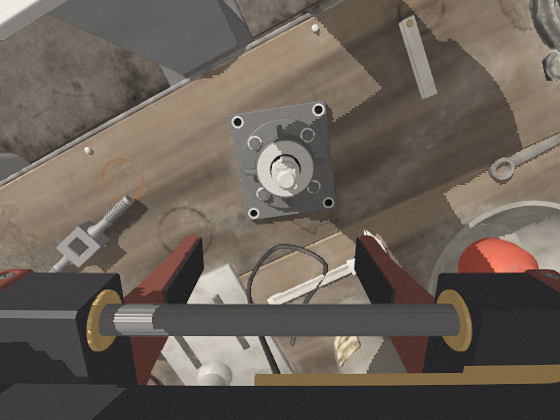

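The wrist view shows the boss at about (285,168) with the tap square at about (287,175), and the wrench hub at about (80,245). I'll enlarge both.

```bash
python3 - <<'E'
import cv2,numpy as np
im=cv2.imread("pics/w2.png")
f=lambda a:cv2.resize(a,None,fx=7,fy=7,interpolation=cv2.INTER_CUBIC)
a=f(im[135:215,248:322][:,:57]) if 0 else cv2.resize(im[140:205,255:315],(390,422),interpolation=cv2.INTER_CUBIC)
b=cv2.resize(im[190:280,48:138],(400,400),interpolation=cv2.INTER_CUBIC)
b=cv2.copyMakeBorder(b,0,22,0,0,0);cv2.imwrite("pics/c2.png",np.hstack([a,b]))
E
```

```text
(no output)
```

View pics/c2.png

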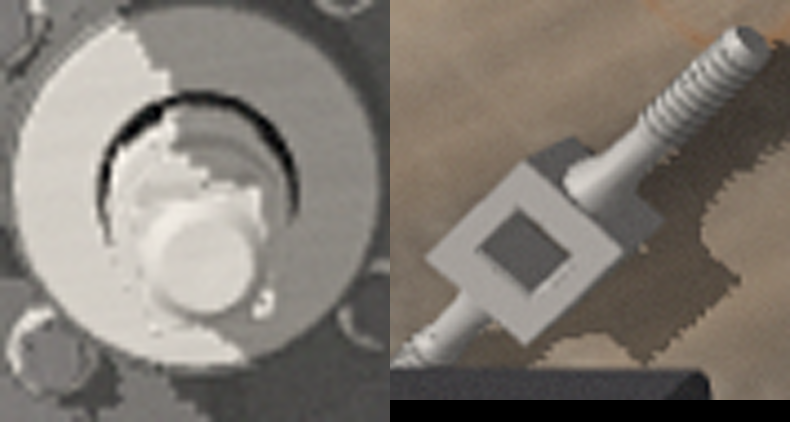

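```bash
python3 - <<'E'
from h import *
import pickle
m=pickle.load(open("w2.pkl","rb"))
c=np.array([[525,165],[625,248],[527,343],[427,258]],float);px=np.c_[48+(c[:,0]-390)/4.444,190+c[:,1]/4.444]
P=ray(m,px,.026);print(P.round(4),P.mean(0).round(4),np.linalg.norm(np.roll(P,-1,0)-P,axis=1))
for i in range(4):
    d=P[(i+1)%4]-P[i];print(np.degrees(np.arctan2(d[1],d[0])))
e=np.array([[48+(745-390)/4.444,190+42/4.444]]);q=ray(m,e,.013)[0];print(q,q-P.mean(0),np.degrees(np.arctan2(*(q-P.mean(0))[1::-1])),np.linalg.norm(q-P.mean(0)))
print("tap",ray(m,[[287.2,180.8]],.1355),"boss",ray(m,[[285.3,168.8]],.064))
s=arm.sense();T=np.array(s["eef_rot"]);print(T.T@(P.mean(0)-s["tool_pos"]))
E
```

```text
[[ 0.4205 -0.1796  0.026 ]
 [ 0.4585 -0.1671  0.026 ]
 [ 0.4725 -0.2169  0.026 ]
 [ 0.4328 -0.2285  0.026 ]] [ 0.4461 -0.198   0.026 ] [0.04002057 0.05178464 0.04133764 0.05041427]
18.323323209935868
-74.27354846181251
-163.6849416996546
104.18518670215602
[ 0.417467   -0.10017438  0.013     ] [-0.02859492  0.09786438 -0.013     ] 106.28779259690819 0.10278183968999835
tap [[0.46930813 0.12383229 0.1355    ]] boss [[0.46846236 0.12376725 0.064     ]]
[-0.10329297 -0.2900989   0.24645581]
```

The tap and boss rays agree at (0.469,0.124). The wrench measures (0.446,−0.198) with its axis at about 105.5°, and the hub sides come out at 40–52 mm as they should. Next I'll take a close look over the wrench.

Request:
move_arm([
  {"x":-16.2,"y":-43.1,"z":0,"wx":0,"wy":0,"wz":0,"fingers":0},
  {"x":-16.2,"y":-43.1,"z":0,"wx":0,"wy":0,"wz":0,"fingers":0},
  {"x":-16.2,"y":-43.1,"z":0,"wx":0,"wy":0,"wz":0,"fingers":0},
  {"x":-16.2,"y":-43.1,"z":0,"wx":0,"wy":0,"wz":0,"fingers":0},
  {"x":-16.2,"y":-43.1,"z":0,"wx":0,"wy":0,"wz":0,"fingers":0},
  {"x":-16.2,"y":-43.1,"z":0,"wx":0,"wy":0,"wz":0,"fingers":0},
  {"x":-16.2,"y":-43.1,"z":0,"wx":0,"wy":0,"wz":0,"fingers":0},
  {"x":0,"y":0,"z":29.4,"wx":0,"wy":0,"wz":9.7,"fingers":0},
  {"x":0,"y":0,"z":29.4,"wx":0,"wy":0,"wz":9.7,"fingers":0},
  {"x":0,"y":0,"z":29.4,"wx":0,"wy":0,"wz":9.7,"fingers":0},
  {"x":0,"y":0,"z":29.4,"wx":0,"wy":0,"wz":9.7,"fingers":0},
  {"x":0,"y":0,"z":29.4,"wx":0,"wy":0,"wz":9.7,"fingers":0},
  {"x":0,"y":0,"z":0,"wx":0,"wy":0,"wz":0,"fingers":0},
  {"x":0,"y":0,"z":0,"wx":0,"wy":0,"wz":0,"fingers":0},
])

```text
clock: 3.58
tool_pos: [0.451, -0.2132, 0.1271]
eef_rot: [[-0.274, 0.962, 0.002], [0.962, 0.274, -0.001], [-0.001, 0.001, -1.0]]
ft_force: [-0.0, -0.6, 0.1]
finger_gap: 0.0881
grasp_force: 0.0
```

```bash
python3 look.py w3
```

```text
3.625 [-29.23 -10.49  95.38   0.    94.97 -45.06] [-0.08318466 -0.03279602 -0.34568564] [-0.03001213  0.06206292 -0.00273586] [ 0.45115731 -0.21352449  0.12753548] [[-0.2727  0.9621  0.0023]
 [ 0.9621  0.2727 -0.0013]
 [-0.0018  0.0019 -1.    ]]
[[ 565.09571431 -567.9197492 ]
 [ 278.77382724  193.86576485]]
```

View pics/w3.png

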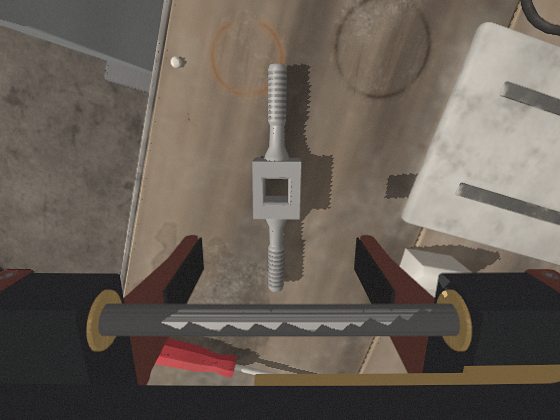

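The hub top sits at x 253–301, y 159–217, aligned with the tool to within about half a degree. I'll measure it by mask.

```bash
python3 - <<'E'
from h import *
import pickle
m=pickle.load(open("w3.pkl","rb"));g=cv2.cvtColor(cv2.imread("pics/w3.png"),6)
hs=cv2.imread("pics/w3.png").astype(int);sat=hs.max(2)-hs.min(2)
print(g[188,245:310].tolist());print(g[150:230,258].tolist(),g[150:230,296].tolist())
b=((g>135)&(sat<25)).astype(np.uint8);b[:140]=0;b[240:]=0;b[:,:230]=0;b[:,330:]=0
b=cv2.morphologyEx(b,cv2.MORPH_OPEN,np.ones((3,17)) if 0 else np.ones((5,5)))
cs,h=cv2.findContours(b,cv2.RETR_CCOMP,cv2.CHAIN_APPROX_NONE)
T=np.array(arm.sense()["eef_rot"]);tp=np.array(arm.sense()["tool_pos"])
for c in cs:
    if cv2.contourArea(c)>150:
        r=cv2.minAreaRect(c);P=ray(m,cv2.boxPoints(r),.026);C=P.mean(0)
        print(r,C.round(4),((T.T@(C-tp))*1e3).round(2),np.linalg.norm(np.roll(P,-1,0)-P,axis=1).round(4))
E
```

```text
[99, 101, 98, 97, 98, 96, 90, 115, 148, 152, 148, 149, 149, 149, 151, 148, 151, 123, 92, 79, 67, 51, 51, 55, 53, 56, 57, 57, 56, 59, 59, 57, 60, 55, 60, 57, 61, 62, 61, 62, 58, 67, 60, 151, 174, 157, 150, 151, 147, 148, 152, 148, 149, 150, 154, 104, 72, 75, 72, 75, 74, 72, 71, 74, 71]
[96, 99, 99, 96, 98, 98, 98, 90, 78, 77, 81, 114, 155, 151, 151, 152, 150, 147, 149, 148, 148, 150, 149, 152, 151, 150, 151, 152, 150, 147, 150, 148, 147, 151, 150, 150, 150, 149, 149, 150, 147, 148, 150, 150, 149, 149, 149, 148, 148, 147, 149, 149, 149, 148, 149, 150, 149, 148, 149, 150, 147, 150, 146, 148, 148, 147, 148, 149, 144, 110, 102, 104, 104, 104, 100, 99, 96, 97, 94, 94] [61, 61, 60, 61, 58, 61, 59, 61, 80, 80, 74, 98, 155, 150, 148, 149, 151, 150, 149, 148, 152, 150, 148, 149, 148, 147, 149, 147, 148, 149, 150, 150, 149, 149, 148, 148, 151, 150, 148, 149, 148, 149, 148, 150, 150, 149, 149, 146, 146, 148, 147, 147, 150, 148, 149, 149, 146, 148, 147, 149, 147, 147, 147, 149, 149, 145, 148, 150, 148, 107, 71, 70, 77, 76, 77, 77, 77, 78, 74, 75]
((276.5, 196.0), (68.0, 47.0), 90.0) [ 0.4469 -0.2044  0.026 ] [ 10.18  -1.83 101.51] [0.0404 0.0622 0.043  0.0622]
((276.0, 191.0), (30.0, 32.0), 90.0) [ 0.445  -0.1993  0.026 ] [ 15.51  -2.26 101.5 ] [0.0278 0.0272 0.0286 0.0272]
((271.9289245605469, 149.4949188232422), (11.470775604248047, 19.80668067932129), 4.085616588592529) [ 0.4318 -0.1653  0.026 ] [ 51.82  -5.69 101.43] [0.0167 0.0097 0.0167 0.0098]
```

```bash
python3 - <<'E'
from h import *
import pickle
m=pickle.load(open("w3.pkl","rb"))
P=ray(m,[[252,161],[299.9,161],[299.9,218.6],[252,218.6]],.026);C=P.mean(0)
s=arm.sense();T=np.array(s["eef_rot"])
print(C.round(4),((T.T@(C-s["tool_pos"]))*1e3).round(2),np.linalg.norm(np.roll(P,-1,0)-P,axis=1).round(4))
E
```

```text
[ 0.4448 -0.1988  0.026 ] [ 16.1   -2.31 101.5 ] [0.0411 0.0521 0.0433 0.0521]
```

The hub measures 42×52 mm as it should. I'll shift over it, descend and grip.

Request:
move_arm([
  {"x":16.1,"y":-2.3,"z":30,"wx":0,"wy":0,"wz":0,"fingers":0},
  {"x":0,"y":0,"z":35,"wx":0,"wy":0,"wz":0,"fingers":0},
  {"x":0,"y":0,"z":35,"wx":0,"wy":0,"wz":0,"fingers":0},
  {"x":0,"y":0,"z":22.5,"wx":0,"wy":0,"wz":0,"fingers":0},
  {"x":0,"y":0,"z":0,"wx":0,"wy":0,"wz":0,"fingers":0},
  {"x":0,"y":0,"z":0,"wx":0,"wy":0,"wz":0,"fingers":255},
  {"x":0,"y":0,"z":0,"wx":0,"wy":0,"wz":0,"fingers":255},
  {"x":0,"y":0,"z":0,"wx":0,"wy":0,"wz":0,"fingers":255},
  {"x":0,"y":0,"z":0,"wx":0,"wy":0,"wz":0,"fingers":255},
  {"x":0,"y":0,"z":0,"wx":0,"wy":0,"wz":0,"fingers":255},
  {"x":0,"y":0,"z":0,"wx":0,"wy":0,"wz":0,"fingers":255},
], grip_force=50)

```text
clock: 5.0
tool_pos: [0.444, -0.1988, 0.0033]
eef_rot: [[-0.269, 0.963, 0.001], [0.963, 0.269, 0.0], [-0.0, 0.001, -1.0]]
ft_force: [1.3, 0.1, -0.8]
finger_gap: 0.0418
grasp_force: 50.0
```

Request:
move_arm([
  {"x":0,"y":0,"z":-20,"wx":0,"wy":0,"wz":0,"fingers":255},
  {"x":0,"y":0,"z":-54,"wx":0,"wy":0,"wz":0,"fingers":255},
  {"x":0,"y":0,"z":-54,"wx":0,"wy":0,"wz":0,"fingers":255},
  {"x":0,"y":0,"z":-54,"wx":0,"wy":0,"wz":0,"fingers":255},
  {"x":0,"y":0,"z":-52,"wx":0,"wy":0,"wz":0,"fingers":255},
  {"x":43.6,"y":11.9,"z":0,"wx":0,"wy":0,"wz":0,"fingers":255},
  {"x":43.6,"y":11.9,"z":0,"wx":0,"wy":0,"wz":0,"fingers":255},
  {"x":43.6,"y":11.9,"z":0,"wx":0,"wy":0,"wz":0,"fingers":255},
  {"x":43.6,"y":11.9,"z":0,"wx":0,"wy":0,"wz":0,"fingers":255},
  {"x":43.6,"y":11.9,"z":0,"wx":0,"wy":0,"wz":0,"fingers":255},
  {"x":43.6,"y":11.9,"z":0,"wx":0,"wy":0,"wz":0,"fingers":255},
  {"x":43.6,"y":11.9,"z":0,"wx":0,"wy":0,"wz":0,"fingers":255},
  {"x":43.6,"y":11.9,"z":0,"wx":0,"wy":0,"wz":0,"fingers":255},
])

```text
clock: 6.62
tool_pos: [0.4408, 0.164, 0.2357]
eef_rot: [[-0.269, 0.963, -0.002], [0.963, 0.269, -0.001], [-0.0, -0.003, -1.0]]
ft_force: [0.7, -0.4, -5.0]
finger_gap: 0.0417
grasp_force: 50.0
```

Request:
move_arm([
  {"x":0,"y":0,"z":0,"wx":0,"wy":0,"wz":-10.7,"fingers":255},
  {"x":0,"y":0,"z":0,"wx":0,"wy":0,"wz":-10.7,"fingers":255},
  {"x":0,"y":0,"z":0,"wx":0,"wy":0,"wz":-10.7,"fingers":255},
  {"x":0,"y":0,"z":0,"wx":0,"wy":0,"wz":-10.7,"fingers":255},
  {"x":0,"y":0,"z":0,"wx":0,"wy":0,"wz":-10.7,"fingers":255},
  {"x":0,"y":0,"z":0,"wx":0,"wy":0,"wz":-10.7,"fingers":255},
  {"x":0,"y":0,"z":0,"wx":0,"wy":0,"wz":-10.7,"fingers":255},
  {"x":0,"y":0,"z":0,"wx":0,"wy":0,"wz":-10.7,"fingers":255},
  {"x":0,"y":0,"z":0,"wx":0,"wy":0,"wz":-10.7,"fingers":255},
  {"x":0,"y":0,"z":0,"wx":0,"wy":0,"wz":-10.7,"fingers":255},
  {"x":0,"y":0,"z":0,"wx":0,"wy":0,"wz":-10.7,"fingers":255},
  {"x":0,"y":0,"z":0,"wx":0,"wy":0,"wz":-10.7,"fingers":255},
  {"x":0,"y":0,"z":0,"wx":0,"wy":0,"wz":0,"fingers":255},
  {"x":0,"y":0,"z":0,"wx":0,"wy":0,"wz":0,"fingers":255},
])

```text
clock: 8.38
tool_pos: [0.4413, 0.1626, 0.2364]
eef_rot: [[-0.591, -0.807, -0.001], [-0.807, 0.591, -0.001], [0.001, 0.001, -1.0]]
ft_force: [-1.3, -0.1, -4.9]
finger_gap: 0.0416
grasp_force: 50.0
```

```bash
python3 look.py w4; python3 - <<'E'
from h import *
import pickle
m=pickle.load(open("w4.pkl","rb"));im=cv2.imread("pics/w4.png");p=proj(m,[[.469,.1238,.1355]])[0];print(p)
c=p.astype(int);y0=max(c[1]-45,0);x0=max(c[0]-45,0)
a=cv2.resize(im[y0:y0+90,x0:x0+90],None,fx=6,fy=6,interpolation=cv2.INTER_CUBIC);print(x0,y0)
b=cv2.resize(im,(260,195));b=cv2.copyMakeBorder(b,0,540-195,0,0,0);cv2.imwrite("pics/c4.png",np.hstack([a,b]))
E
```

```text
8.425 [  16.09  -14.49   87.76   -0.    106.79 -127.75] [-0.05907257  0.61380545 -4.94387179] [ 0.05632047  0.03001252 -0.039212  ] [0.44139144 0.16264727 0.23658232] [[-5.901e-01 -8.074e-01 -1.000e-03]
 [-8.074e-01  5.901e-01 -3.000e-04]
 [ 9.000e-04  6.000e-04 -1.000e+00]]
[[ 227.05773633  174.87938784]
 [  58.36769427 -102.09657816]]
[225.39488142 187.71479933]
180 142
```

View pics/c4.png

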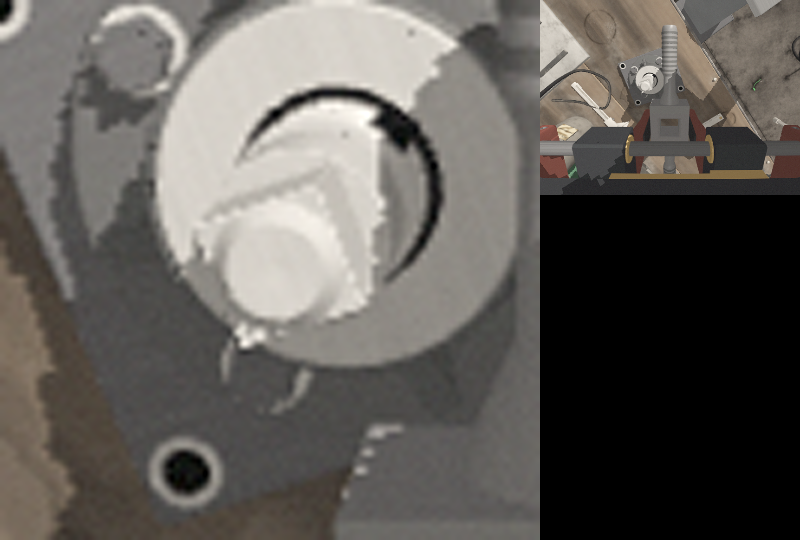

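The enlarged view shows the square's corners at crop (325,178), (368,302), (247,340) and (200,230), and the cone top at (275,272). The boss is at (337,185).

```bash
python3 - <<'E'
from h import *
import pickle
m=pickle.load(open("w4.pkl","rb"))
f=lambda c:np.array([180,142])+(np.array(c,float)+.5)/6-.5
P=ray(m,f([[325,178],[368,302],[247,340],[200,230]]),.132);print(P.round(4),P.mean(0))
for i in range(4):
    d=P[(i+1)%4]-P[i];print(np.degrees(np.arctan2(d[1],d[0]))%90,np.linalg.norm(d))
print("cone",ray(m,f([[275,272]]),.1355),"boss",ray(m,f([[337,185]]),.064))
s=arm.sense();T=np.array(s["eef_rot"]);tap=ray(m,f([[275,272]]),.1355)[0];print(T.T@(tap-s["tool_pos"])*1e3, np.degrees(np.arctan2(T[1,0],T[0,0])))
# held hub eye/ top near wrist? chuck edges
g=cv2.cvtColor(cv2.imread("pics/w4.png"),6)
im=cv2.imread("pics/w4.png").astype(int)
print(((T.T@(np.array([.469,.124,.13])-s["tool_pos"]))))
E
```

```text
[[0.4548 0.1169 0.132 ]
 [0.4612 0.1352 0.132 ]
 [0.4794 0.1291 0.132 ]
 [0.4744 0.112  0.132 ]] [0.46744397 0.12332237 0.132     ]
70.77677788792644 0.01945921885758985
71.47416255125086 0.019241752577991014
73.79113997465132 0.017810893239230807
76.17645512016048 0.02026687017428206
cone [[0.46853446 0.12325272 0.1355    ]] boss [[0.46846063 0.12233189 0.064     ]]
[ 15.70320023 -45.21915565 101.06901794] -126.16135533117979
[ 0.01482049 -0.04515733  0.1065683 ]
```

Request:
move_arm([
  {"x":7.9,"y":-22.6,"z":0,"wx":0,"wy":0,"wz":0,"fingers":255},
  {"x":8.0,"y":-22.6,"z":0,"wx":0,"wy":0,"wz":0,"fingers":255},
  {"x":0,"y":0,"z":30,"wx":0,"wy":0,"wz":-9.1,"fingers":255},
  {"x":0,"y":0,"z":30,"wx":0,"wy":0,"wz":-9.1,"fingers":255},
  {"x":0,"y":0,"z":31.5,"wx":0,"wy":0,"wz":0,"fingers":255},
  {"x":0,"y":0,"z":0,"wx":0,"wy":0,"wz":0,"fingers":255},
  {"x":0,"y":0,"z":0,"wx":0,"wy":0,"wz":0,"fingers":255},
])

```text
clock: 9.3
tool_pos: [0.4692, 0.1234, 0.147]
eef_rot: [[-0.306, -0.952, 0.001], [-0.952, 0.306, 0.0], [-0.001, -0.001, -1.0]]
ft_force: [-0.3, -0.6, -5.0]
finger_gap: 0.0418
grasp_force: 50.0
```

```bash
cat > st.py <<'E'
from h import *
s=arm.sense();T=np.array(s["eef_rot"])
print(round(s["clock"],2),"q",np.round(s["joint_positions"],1)[[0,5]],"pos",np.round(np.array(s["tool_pos"])*1e3,2),"head",round(np.degrees(np.arctan2(T[1,0],T[0,0])),2),"F tool",np.round(T.T@s["ft_force"],2),"M world",np.round(s["ft_torque"],3),"gap",s["finger_gap"])
E
python3 st.py
```

```text
9.3 q [  10.7 -151.5] pos [469.21 123.38 147.01] head -107.83 F tool [0.61 0.08 4.95] M world [0.008 0.013 0.017] gap 0.04180080642729263
```

Request:
move_arm([
  {"x":0,"y":0,"z":3,"wx":0,"wy":0,"wz":1.5,"fingers":255},
  {"x":0,"y":0,"z":4,"wx":0,"wy":0,"wz":0,"fingers":255},
  {"x":0,"y":0,"z":3,"wx":0,"wy":0,"wz":0,"fingers":255},
  {"x":0,"y":0,"z":1,"wx":0,"wy":0,"wz":0,"fingers":255},
  {"x":0,"y":0,"z":0,"wx":0,"wy":0,"wz":0,"fingers":255},
])

```text
clock: 9.93
tool_pos: [0.4695, 0.1235, 0.1377]
eef_rot: [[-0.33, -0.944, 0.004], [-0.944, 0.33, 0.001], [-0.002, -0.004, -1.0]]
ft_force: [-3.0, -0.6, 7.5]
finger_gap: 0.0417
grasp_force: 50.0
```

```bash
python3 st.py
```

```text
9.93 q [  10.7 -150. ] pos [469.55 123.46 137.65] head -109.28 F tool [ 1.57  2.64 -7.52] M world [-0.082  0.621  0.015] gap 0.04168269432062688
```

The force points toward −x, so the eye is riding the cone on its −x side. I'll shift about 1.2 mm that way.

Request:
move_arm([
  {"x":0,"y":0,"z":-1.5,"wx":0,"wy":0,"wz":0,"fingers":255},
  {"x":0.4,"y":1.2,"z":0,"wx":0,"wy":0,"wz":0,"fingers":255},
  {"x":0,"y":0,"z":1.5,"wx":0,"wy":0,"wz":0,"fingers":255},
  {"x":0,"y":0,"z":1,"wx":0,"wy":0,"wz":0,"fingers":255},
  {"x":0,"y":0,"z":0,"wx":0,"wy":0,"wz":0,"fingers":255},
])

```text
clock: 10.55
tool_pos: [0.4692, 0.1234, 0.1372]
eef_rot: [[-0.33, -0.944, 0.007], [-0.944, 0.33, 0.001], [-0.003, -0.006, -1.0]]
ft_force: [-0.8, -0.0, 13.5]
finger_gap: 0.0416
grasp_force: 50.0
```

```bash
python3 st.py
```

```text
10.55 q [  10.7 -150. ] pos [469.19 123.42 137.17] head -109.3 F tool [  0.24   0.65 -13.53] M world [-0.187  0.135  0.004] gap 0.04159446942154907
```

The moment now puts the contact at the eye's −y edge, so I'll shift about 1.3 mm toward −y.

Request:
move_arm([
  {"x":0,"y":0,"z":-3,"wx":0,"wy":0,"wz":0,"fingers":255},
  {"x":1.2,"y":-0.4,"z":0,"wx":0,"wy":0,"wz":0,"fingers":255},
  {"x":0,"y":0,"z":2,"wx":0,"wy":0,"wz":0,"fingers":255},
  {"x":0,"y":0,"z":1.5,"wx":0,"wy":0,"wz":0,"fingers":255},
  {"x":0,"y":0,"z":0,"wx":0,"wy":0,"wz":0,"fingers":255},
])

```text
clock: 11.18
tool_pos: [0.4675, 0.1214, 0.1347]
eef_rot: [[-0.331, -0.944, 0.001], [-0.944, 0.331, -0.001], [0.001, -0.001, -1.0]]
ft_force: [-2.7, -1.4, 13.3]
finger_gap: 0.0419
grasp_force: 50.0
```

```bash
python3 st.py
```

```text
11.18 q [  10.6 -150.1] pos [467.49 121.38 134.74] head -109.32 F tool [  2.27   2.07 -13.32] M world [-0.441  0.544  0.048] gap 0.04189851512965928
```

The wrench has gone deeper and the contact is still on the −x, −y side. I'll shift further that way.

Request:
move_arm([
  {"x":0,"y":0,"z":-1.5,"wx":0,"wy":0,"wz":0,"fingers":255},
  {"x":0.8,"y":0.3,"z":0,"wx":0,"wy":0,"wz":0,"fingers":255},
  {"x":0,"y":0,"z":2,"wx":0,"wy":0,"wz":0,"fingers":255},
  {"x":0,"y":0,"z":1,"wx":0,"wy":0,"wz":0,"fingers":255},
  {"x":0,"y":0,"z":0,"wx":0,"wy":0,"wz":0,"fingers":255},
])

```text
clock: 11.8
tool_pos: [0.4675, 0.1212, 0.1346]
eef_rot: [[-0.33, -0.944, 0.003], [-0.944, 0.33, -0.0], [-0.001, -0.003, -1.0]]
ft_force: [-3.8, -1.7, 16.6]
finger_gap: 0.042
grasp_force: 50.0
```

```bash
python3 st.py
```

```text
11.8 q [  10.5 -150.2] pos [467.49 121.18 134.56] head -109.3 F tool [  2.81   2.96 -16.57] M world [-0.325  0.566 -0.001] gap 0.04200804457547975
```

It's resting on the square's corners, and the last joint is near its limit, so there's no room to search in angle. I'll lift, go to the next quarter position (q6 about −61°) and search there.

Request:
move_arm([
  {"x":0,"y":0,"z":-9,"wx":0,"wy":0,"wz":0,"fingers":255},
  {"x":0,"y":0,"z":0,"wx":0,"wy":0,"wz":9.7,"fingers":255},
  {"x":0,"y":0,"z":0,"wx":0,"wy":0,"wz":9.7,"fingers":255},
  {"x":0,"y":0,"z":0,"wx":0,"wy":0,"wz":9.7,"fingers":255},
  {"x":0,"y":0,"z":0,"wx":0,"wy":0,"wz":9.7,"fingers":255},
  {"x":0,"y":0,"z":0,"wx":0,"wy":0,"wz":9.7,"fingers":255},
  {"x":0,"y":0,"z":0,"wx":0,"wy":0,"wz":9.7,"fingers":255},
  {"x":0,"y":0,"z":0,"wx":0,"wy":0,"wz":9.7,"fingers":255},
  {"x":0,"y":0,"z":0,"wx":0,"wy":0,"wz":9.7,"fingers":255},
  {"x":0,"y":0,"z":0,"wx":0,"wy":0,"wz":9.7,"fingers":255},
  {"x":0,"y":0,"z":0,"wx":0,"wy":0,"wz":0,"fingers":255},
])

```text
clock: 13.18
tool_pos: [0.4657, 0.1212, 0.1382]
eef_rot: [[-0.959, 0.284, -0.005], [0.284, 0.959, -0.001], [0.004, -0.002, -1.0]]
ft_force: [0.0, -0.4, -5.6]
finger_gap: 0.0415
grasp_force: 50.0
```

```bash
python3 st.py
```

```text
13.18 q [ 10.5 -63. ] pos [465.72 121.19 138.17] head 163.5 F tool [-0.15 -0.39  5.63] M world [ 0.004  0.027 -0.007] gap 0.04154630150467892
```

Request:
move_arm([
  {"x":-0.7,"y":1.3,"z":2,"wx":0,"wy":0,"wz":0,"fingers":255},
  {"x":0,"y":0,"z":2,"wx":0,"wy":0,"wz":0,"fingers":255},
  {"x":0,"y":0,"z":2,"wx":0,"wy":0,"wz":0,"fingers":255},
  {"x":0,"y":0,"z":0,"wx":0,"wy":0,"wz":0,"fingers":255},
])

```text
clock: 13.68
tool_pos: [0.4676, 0.1224, 0.1344]
eef_rot: [[-0.959, 0.285, -0.001], [0.285, 0.959, -0.0], [0.001, -0.0, -1.0]]
ft_force: [-1.7, -0.5, -5.6]
finger_gap: 0.0416
grasp_force: 50.0
```

```bash
python3 st.py
```

```text
13.68 q [ 10.6 -62.8] pos [467.63 122.39 134.36] head 163.44 F tool [ 1.49 -0.97  5.59] M world [-0.01   0.195  0.004] gap 0.04160108486535825
```

Request:
move_arm([
  {"x":0,"y":0,"z":2,"wx":0,"wy":0,"wz":0,"fingers":255},
  {"x":0,"y":0,"z":2,"wx":0,"wy":0,"wz":0,"fingers":255},
  {"x":0,"y":0,"z":0,"wx":0,"wy":0,"wz":0,"fingers":255},
])

```text
clock: 14.05
tool_pos: [0.4677, 0.1224, 0.1303]
eef_rot: [[-0.958, 0.285, -0.001], [0.285, 0.958, -0.0], [0.001, -0.0, -1.0]]
ft_force: [-3.2, -1.2, -3.7]
finger_gap: 0.0415
grasp_force: 50.0
```

```bash
python3 st.py
```

```text
14.05 q [ 10.6 -62.8] pos [467.65 122.38 130.28] head 163.42 F tool [ 2.68 -2.04  3.74] M world [-0.138  0.485 -0.044] gap 0.041495895665538476
```

It has entered the square. I'll relieve the side load and go down to the shoulder.

Request:
move_arm([
  {"x":0.6,"y":-0.4,"z":2,"wx":0,"wy":0,"wz":0,"fingers":255},
  {"x":0,"y":0,"z":4,"wx":0,"wy":0,"wz":0,"fingers":255},
  {"x":0,"y":0,"z":4,"wx":0,"wy":0,"wz":0,"fingers":255},
  {"x":0,"y":0,"z":3,"wx":0,"wy":0,"wz":0,"fingers":255},
  {"x":0,"y":0,"z":0,"wx":0,"wy":0,"wz":0,"fingers":255},
])

```text
clock: 14.68
tool_pos: [0.4673, 0.1222, 0.1171]
eef_rot: [[-0.958, 0.285, -0.0], [0.285, 0.958, -0.0], [0.0, -0.0, -1.0]]
ft_force: [-0.1, -0.7, -4.5]
finger_gap: 0.042
grasp_force: 50.0
```

```bash
python3 st.py
```

```text
14.68 q [ 10.6 -62.8] pos [467.27 122.19 117.09] head 163.41 F tool [-0.05 -0.66  4.47] M world [ 0.018 -0.005 -0.035] gap 0.04201821400790435
```

Very free. Now the last part, onto the shoulder.

Request:
move_arm([
  {"x":0,"y":0,"z":1.5,"wx":0,"wy":0,"wz":0,"fingers":255},
  {"x":0,"y":0,"z":1.5,"wx":0,"wy":0,"wz":0,"fingers":255},
  {"x":0,"y":0,"z":1,"wx":0,"wy":0,"wz":0,"fingers":255},
  {"x":0,"y":0,"z":0,"wx":0,"wy":0,"wz":0,"fingers":255},
])

```text
clock: 15.18
tool_pos: [0.4676, 0.1223, 0.115]
eef_rot: [[-0.958, 0.285, 0.002], [0.285, 0.958, 0.0], [-0.001, 0.001, -1.0]]
ft_force: [-3.8, -0.9, 5.7]
finger_gap: 0.0418
grasp_force: 50.0
```

```bash
python3 st.py
```

```text
15.18 q [ 10.6 -62.8] pos [467.57 122.31 115.03] head 163.42 F tool [ 3.4  -1.99 -5.72] M world [-0.147  0.757 -0.026] gap 0.04181799666250694
```

Seated on the shoulder: TCP z is 115.0 against an expected 115.3, with about 10 N of press. Now the first half turn forward, following the sink.

Request:
move_arm([
  {"x":0,"y":0,"z":0.06,"wx":0,"wy":0,"wz":9.2,"fingers":255},
  {"x":0,"y":0,"z":0.06,"wx":0,"wy":0,"wz":9.2,"fingers":255},
  {"x":0,"y":0,"z":0.06,"wx":0,"wy":0,"wz":9.2,"fingers":255},
  {"x":0,"y":0,"z":0.06,"wx":0,"wy":0,"wz":9.2,"fingers":255},
  {"x":0,"y":0,"z":0.06,"wx":0,"wy":0,"wz":9.2,"fingers":255},
  {"x":0,"y":0,"z":0.06,"wx":0,"wy":0,"wz":9.2,"fingers":255},
  {"x":0,"y":0,"z":0.06,"wx":0,"wy":0,"wz":9.2,"fingers":255},
  {"x":0,"y":0,"z":0.06,"wx":0,"wy":0,"wz":9.2,"fingers":255},
  {"x":0,"y":0,"z":0.06,"wx":0,"wy":0,"wz":9.2,"fingers":255},
  {"x":0,"y":0,"z":0.06,"wx":0,"wy":0,"wz":9.2,"fingers":255},
])

```text
clock: 16.42
tool_pos: [0.4698, 0.1226, 0.1145]
eef_rot: [[0.324, 0.946, 0.007], [0.946, -0.324, 0.001], [0.003, 0.006, -1.0]]
ft_force: [6.5, 0.8, 0.7]
finger_gap: 0.0421
grasp_force: 50.0
```

```bash
python3 st.py
```

```text
16.43 q [10.6 29.5] pos [469.77 122.63 114.52] head 71.12 F tool [ 2.88  5.84 -0.69] M world [-0.012 -0.879  0.087] gap 0.04206110679693432
```

The side load shows the eye centre about (−1.6, −0.5) mm off the TCP, so I'll turn about the eye from here on.

Request:
move_arm([
  {"x":0.4,"y":1.1,"z":0.06,"wx":0,"wy":0,"wz":9.4,"fingers":255},
  {"x":0.4,"y":1.1,"z":0.06,"wx":0,"wy":0,"wz":9.4,"fingers":255},
  {"x":-0.1,"y":0.25,"z":0.06,"wx":0,"wy":0,"wz":9.4,"fingers":255},
  {"x":-0.1,"y":0.25,"z":0.06,"wx":0,"wy":0,"wz":9.4,"fingers":255},
  {"x":-0.1,"y":0.25,"z":0.06,"wx":0,"wy":0,"wz":9.4,"fingers":255},
  {"x":-0.1,"y":0.25,"z":0.06,"wx":0,"wy":0,"wz":9.4,"fingers":255},
  {"x":-0.1,"y":0.25,"z":0.06,"wx":0,"wy":0,"wz":9.4,"fingers":255},
  {"x":-0.1,"y":0.25,"z":0.06,"wx":0,"wy":0,"wz":9.4,"fingers":255},
  {"x":-0.1,"y":0.25,"z":0.06,"wx":0,"wy":0,"wz":9.4,"fingers":255},
  {"x":-0.1,"y":0.25,"z":0.06,"wx":0,"wy":0,"wz":9.4,"fingers":255},
  {"x":0,"y":0,"z":0,"wx":0,"wy":0,"wz":0,"fingers":255},
])

```text
clock: 17.8
tool_pos: [0.4708, 0.1201, 0.1139]
eef_rot: [[0.924, -0.383, 0.004], [-0.383, -0.924, 0.0], [0.003, -0.002, -1.0]]
ft_force: [0.6, -0.3, 5.6]
finger_gap: 0.0417
grasp_force: 50.0
```

```bash
python3 st.py
```

```text
17.8 q [ 10.3 122.8] pos [470.75 120.06 113.86] head -22.52 F tool [ 0.7   0.04 -5.61] M world [-0.152  0.054 -0.067] gap 0.04167181779331457
```

The side load is gone, and the wrench sank 1.17 mm against 1.15 mm for half a turn. Now a quarter turn back, plus the play.

Request:
move_arm([
  {"x":0.06,"y":-0.25,"z":-0.06,"wx":0,"wy":0,"wz":-8.9,"fingers":255},
  {"x":0.06,"y":-0.25,"z":-0.06,"wx":0,"wy":0,"wz":-8.9,"fingers":255},
  {"x":0.06,"y":-0.25,"z":-0.06,"wx":0,"wy":0,"wz":-8.9,"fingers":255},
  {"x":0.06,"y":-0.25,"z":-0.06,"wx":0,"wy":0,"wz":-8.9,"fingers":255},
  {"x":0.06,"y":-0.25,"z":-0.06,"wx":0,"wy":0,"wz":-8.9,"fingers":255},
  {"x":0.06,"y":-0.25,"z":-0.06,"wx":0,"wy":0,"wz":-8.9,"fingers":255},
  {"x":0.06,"y":-0.25,"z":-0.06,"wx":0,"wy":0,"wz":-8.9,"fingers":255},
  {"x":0.06,"y":-0.25,"z":-0.06,"wx":0,"wy":0,"wz":-8.9,"fingers":255},
  {"x":0.06,"y":-0.25,"z":-0.06,"wx":0,"wy":0,"wz":-8.9,"fingers":255},
  {"x":0.06,"y":-0.25,"z":-0.06,"wx":0,"wy":0,"wz":-8.9,"fingers":255},
  {"x":0.06,"y":-0.25,"z":-0.06,"wx":0,"wy":0,"wz":-8.9,"fingers":255},
  {"x":0,"y":0,"z":0,"wx":0,"wy":0,"wz":0,"fingers":255},
])

```text
clock: 19.3
tool_pos: [0.4699, 0.123, 0.1145]
eef_rot: [[0.248, 0.969, 0.003], [0.969, -0.248, 0.001], [0.002, 0.002, -1.0]]
ft_force: [-1.1, 0.9, 6.2]
finger_gap: 0.042
grasp_force: 50.0
```

```bash
python3 st.py
```

```text
19.3 q [10.6 25. ] pos [469.91 123.05 114.48] head 75.66 F tool [ 0.62 -1.23 -6.23] M world [0.057 0.294 0.024] gap 0.04195701904201838
```

The rise was 0.6 mm, about a quarter turn. Now the second half turn forward, with a re-grip midway because of the last joint's range.

Request:
move_arm([
  {"x":-0.1,"y":0.25,"z":0.06,"wx":0,"wy":0,"wz":9.4,"fingers":255},
  {"x":-0.1,"y":0.25,"z":0.06,"wx":0,"wy":0,"wz":9.4,"fingers":255},
  {"x":-0.1,"y":0.25,"z":0.06,"wx":0,"wy":0,"wz":9.4,"fingers":255},
  {"x":-0.1,"y":0.25,"z":0.06,"wx":0,"wy":0,"wz":9.4,"fingers":255},
  {"x":-0.1,"y":0.25,"z":0.06,"wx":0,"wy":0,"wz":9.4,"fingers":255},
  {"x":-0.1,"y":0.25,"z":0.06,"wx":0,"wy":0,"wz":9.4,"fingers":255},
  {"x":-0.1,"y":0.25,"z":0.06,"wx":0,"wy":0,"wz":9.4,"fingers":255},
  {"x":-0.1,"y":0.25,"z":0.06,"wx":0,"wy":0,"wz":9.4,"fingers":255},
  {"x":-0.1,"y":0.25,"z":0.06,"wx":0,"wy":0,"wz":9.4,"fingers":255},
  {"x":-0.1,"y":0.25,"z":0.06,"wx":0,"wy":0,"wz":9.4,"fingers":255},
  {"x":0,"y":0,"z":0,"wx":0,"wy":0,"wz":0,"fingers":255},
])

```text
clock: 20.68
tool_pos: [0.4708, 0.1201, 0.1139]
eef_rot: [[0.948, -0.318, 0.004], [-0.319, -0.948, 0.0], [0.003, -0.001, -1.0]]
ft_force: [1.0, -0.9, 5.7]
finger_gap: 0.0417
grasp_force: 50.0
```

```bash
python3 st.py
```

```text
20.68 q [ 10.3 118.9] pos [470.79 120.14 113.89] head -18.57 F tool [ 1.24  0.49 -5.69] M world [-0.152  0.041 -0.025] gap 0.041657956364549116
```

Request:
move_arm([
  {"x":0,"y":0,"z":-1.5,"wx":0,"wy":0,"wz":0,"fingers":255},
  {"x":0,"y":0,"z":0,"wx":0,"wy":0,"wz":0,"fingers":0},
  {"x":0,"y":0,"z":0,"wx":0,"wy":0,"wz":0,"fingers":0},
  {"x":0,"y":0,"z":0,"wx":0,"wy":0,"wz":0,"fingers":0},
  {"x":0,"y":0,"z":0,"wx":0,"wy":0,"wz":0,"fingers":0},
])

```text
clock: 21.3
tool_pos: [0.4695, 0.1202, 0.1139]
eef_rot: [[0.947, -0.32, -0.0], [-0.32, -0.947, 0.0], [-0.0, 0.0, -1.0]]
ft_force: [1.3, -0.7, 0.7]
finger_gap: 0.0783
grasp_force: 0.0
```

```bash
python3 st.py
```

```text
21.3 q [ 10.3 119. ] pos [469.54 120.25 113.85] head -18.67 F tool [ 1.44  0.3  -0.7 ] M world [ 0.009  0.16  -0.034] gap 0.07831738808964954
```

Request:
move_arm([
  {"x":0,"y":0,"z":-24,"wx":0,"wy":0,"wz":0,"fingers":0},
  {"x":0,"y":0,"z":-24,"wx":0,"wy":0,"wz":-9,"fingers":0},
  {"x":0,"y":0,"z":0,"wx":0,"wy":0,"wz":-10.7,"fingers":0},
  {"x":0,"y":0,"z":0,"wx":0,"wy":0,"wz":-10.7,"fingers":0},
  {"x":0,"y":0,"z":0,"wx":0,"wy":0,"wz":-10.7,"fingers":0},
  {"x":0,"y":0,"z":0,"wx":0,"wy":0,"wz":-10.7,"fingers":0},
  {"x":0,"y":0,"z":0,"wx":0,"wy":0,"wz":-10.7,"fingers":0},
  {"x":0,"y":0,"z":0,"wx":0,"wy":0,"wz":-10.7,"fingers":0},
  {"x":0,"y":0,"z":0,"wx":0,"wy":0,"wz":-10.7,"fingers":0},
  {"x":0,"y":0,"z":0,"wx":0,"wy":0,"wz":-10.7,"fingers":0},
  {"x":0,"y":0,"z":0,"wx":0,"wy":0,"wz":-10.7,"fingers":0},
  {"x":0,"y":0,"z":0,"wx":0,"wy":0,"wz":-10.7,"fingers":0},
  {"x":0,"y":0,"z":0,"wx":0,"wy":0,"wz":-10.7,"fingers":0},
  {"x":0,"y":0,"z":0,"wx":0,"wy":0,"wz":-10.7,"fingers":0},
  {"x":0,"y":0,"z":0,"wx":0,"wy":0,"wz":-10.7,"fingers":0},
  {"x":0,"y":0,"z":0,"wx":0,"wy":0,"wz":-10.7,"fingers":0},
  {"x":0,"y":0,"z":0,"wx":0,"wy":0,"wz":-10.7,"fingers":0},
  {"x":0.8,"y":0.9,"z":0,"wx":0,"wy":0,"wz":-10.5,"fingers":0},
  {"x":0,"y":0,"z":0,"wx":0,"wy":0,"wz":0,"fingers":0},
])

```text
clock: 23.68
tool_pos: [0.4694, 0.1215, 0.162]
eef_rot: [[-0.947, 0.322, -0.0], [0.322, 0.947, 0.0], [0.0, 0.0, -1.0]]
ft_force: [0.6, 0.7, 0.3]
finger_gap: 0.0878
grasp_force: 0.0
```

```bash
python3 st.py; python3 look.py w5; python3 - <<'E'
import cv2
im=cv2.imread("pics/w5.png");cv2.imwrite("pics/c5.png",cv2.resize(im[80:320,140:420],None,fx=2.4,fy=2.4,interpolation=cv2.INTER_CUBIC))
E
```

```text
23.68 q [ 10.5 -60.8] pos [469.36 121.45 162.  ] head 161.24 F tool [-0.31  0.83 -0.33] M world [-0.028  0.009 -0.02 ] gap 0.08784826019244293
23.725 [ 10.48 -12.89  93.97   0.    98.93 -60.62] [ 0.44823734 -0.2329534   0.0575588 ] [ 0.02235304 -0.00494257 -0.02085137] [0.4693623  0.12142001 0.16198654] [[-0.9461  0.3238 -0.    ]
 [ 0.3238  0.9461  0.    ]
 [ 0.     -0.     -1.    ]]
[[264.77027506 227.36777691]
 [ -7.71802732 270.77188808]]
```

View pics/c5.png

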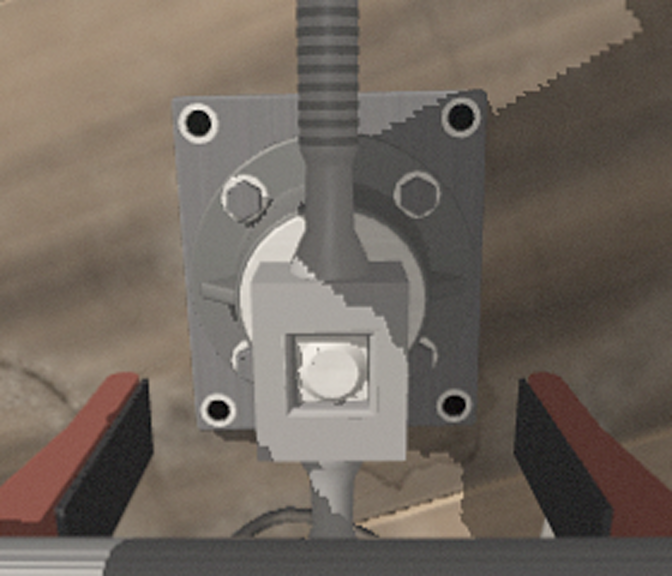

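The view shows the wrench sitting square and level on the tap, with the cone at crop (332,372) inside the eye. The hub is centred between the open fingers. I'll go down and re-grip.

Request:
move_arm([
  {"x":0,"y":0,"z":20,"wx":0,"wy":0,"wz":0,"fingers":0},
  {"x":0,"y":0,"z":20,"wx":0,"wy":0,"wz":0,"fingers":0},
  {"x":0,"y":0,"z":8,"wx":0,"wy":0,"wz":0,"fingers":0},
  {"x":0,"y":0,"z":0,"wx":0,"wy":0,"wz":0,"fingers":255},
  {"x":0,"y":0,"z":0,"wx":0,"wy":0,"wz":0,"fingers":255},
  {"x":0,"y":0,"z":0,"wx":0,"wy":0,"wz":0,"fingers":255},
  {"x":0,"y":0,"z":0,"wx":0,"wy":0,"wz":0,"fingers":255},
  {"x":0,"y":0,"z":0,"wx":0,"wy":0,"wz":0,"fingers":255},
  {"x":0,"y":0,"z":0,"wx":0,"wy":0,"wz":0,"fingers":255},
])

```text
clock: 24.85
tool_pos: [0.4695, 0.1211, 0.1143]
eef_rot: [[-0.947, 0.321, 0.0], [0.321, 0.947, -0.0], [-0.0, -0.0, -1.0]]
ft_force: [-1.4, -1.1, 1.7]
finger_gap: 0.0418
grasp_force: 50.0
```

```bash
python3 st.py
```

```text
24.85 q [ 10.5 -60.8] pos [469.46 121.14 114.3 ] head 161.3 F tool [ 0.98 -1.46 -1.7 ] M world [-0.24   0.115 -0.018] gap 0.04176060886934441
```

Request:
move_arm([
  {"x":0,"y":0,"z":1.5,"wx":0,"wy":0,"wz":9.5,"fingers":255},
  {"x":0,"y":0,"z":0.06,"wx":0,"wy":0,"wz":9.5,"fingers":255},
  {"x":0,"y":0,"z":0.06,"wx":0,"wy":0,"wz":9.5,"fingers":255},
  {"x":0,"y":0,"z":0.06,"wx":0,"wy":0,"wz":9.5,"fingers":255},
  {"x":0,"y":0,"z":0.06,"wx":0,"wy":0,"wz":9.5,"fingers":255},
  {"x":0,"y":0,"z":0.06,"wx":0,"wy":0,"wz":9.5,"fingers":255},
  {"x":0,"y":0,"z":0.06,"wx":0,"wy":0,"wz":9.5,"fingers":255},
  {"x":0,"y":0,"z":0.06,"wx":0,"wy":0,"wz":9.5,"fingers":255},
  {"x":0,"y":0,"z":0.06,"wx":0,"wy":0,"wz":9.5,"fingers":255},
  {"x":0,"y":0,"z":0.06,"wx":0,"wy":0,"wz":9.5,"fingers":255},
  {"x":0,"y":0,"z":0,"wx":0,"wy":0,"wz":0,"fingers":255},
])

```text
clock: 26.22
tool_pos: [0.4692, 0.1207, 0.1136]
eef_rot: [[0.404, 0.915, 0.0], [0.915, -0.404, -0.001], [-0.001, 0.001, -1.0]]
ft_force: [-4.4, -3.1, 9.6]
finger_gap: 0.0417
grasp_force: 50.0
```

```bash
python3 st.py
```

```text
26.23 q [10.5 34.3] pos [469.18 120.72 113.56] head 66.18 F tool [-4.63 -2.79 -9.57] M world [-0.722  1.019 -0.041] gap 0.041728383800897356
```

Now the second quarter turn back.

Request:
move_arm([
  {"x":-0.9,"y":-0.6,"z":-0.06,"wx":0,"wy":0,"wz":-8.9,"fingers":255},
  {"x":0,"y":0,"z":-0.06,"wx":0,"wy":0,"wz":-8.9,"fingers":255},
  {"x":0,"y":0,"z":-0.06,"wx":0,"wy":0,"wz":-8.9,"fingers":255},
  {"x":0,"y":0,"z":-0.06,"wx":0,"wy":0,"wz":-8.9,"fingers":255},
  {"x":0,"y":0,"z":-0.06,"wx":0,"wy":0,"wz":-8.9,"fingers":255},
  {"x":0,"y":0,"z":-0.06,"wx":0,"wy":0,"wz":-8.9,"fingers":255},
  {"x":0,"y":0,"z":-0.06,"wx":0,"wy":0,"wz":-8.9,"fingers":255},
  {"x":0,"y":0,"z":-0.06,"wx":0,"wy":0,"wz":-8.9,"fingers":255},
  {"x":0,"y":0,"z":-0.06,"wx":0,"wy":0,"wz":-8.9,"fingers":255},
  {"x":0,"y":0,"z":-0.06,"wx":0,"wy":0,"wz":-8.9,"fingers":255},
  {"x":0,"y":0,"z":-0.06,"wx":0,"wy":0,"wz":-8.9,"fingers":255},
  {"x":0,"y":0,"z":0,"wx":0,"wy":0,"wz":0,"fingers":255},
])

```text
clock: 27.72
tool_pos: [0.4694, 0.1212, 0.1142]
eef_rot: [[-0.963, 0.27, 0.003], [0.27, 0.963, 0.001], [-0.003, 0.002, -1.0]]
ft_force: [0.4, 0.6, 4.9]
finger_gap: 0.0415
grasp_force: 50.0
```

```bash
python3 st.py
```

```text
27.73 q [ 10.4 -63.9] pos [469.44 121.18 114.18] head 164.32 F tool [-0.27  0.71 -4.91] M world [ 0.068 -0.048  0.067] gap 0.041543263232610775
```

Request:
move_arm([
  {"x":0,"y":0,"z":0.06,"wx":0,"wy":0,"wz":9.4,"fingers":255},
  {"x":0,"y":0,"z":0.06,"wx":0,"wy":0,"wz":9.4,"fingers":255},
  {"x":0,"y":0,"z":0.06,"wx":0,"wy":0,"wz":9.4,"fingers":255},
  {"x":0,"y":0,"z":0.06,"wx":0,"wy":0,"wz":9.4,"fingers":255},
  {"x":0,"y":0,"z":0.06,"wx":0,"wy":0,"wz":9.4,"fingers":255},
  {"x":0,"y":0,"z":0.06,"wx":0,"wy":0,"wz":9.4,"fingers":255},
  {"x":0,"y":0,"z":0.06,"wx":0,"wy":0,"wz":9.4,"fingers":255},
  {"x":0,"y":0,"z":0.06,"wx":0,"wy":0,"wz":9.4,"fingers":255},
  {"x":0,"y":0,"z":0.06,"wx":0,"wy":0,"wz":9.4,"fingers":255},
  {"x":0,"y":0,"z":0.06,"wx":0,"wy":0,"wz":9.4,"fingers":255},
  {"x":0,"y":0,"z":0.06,"wx":0,"wy":0,"wz":9.4,"fingers":255},
  {"x":0,"y":0,"z":0,"wx":0,"wy":0,"wz":0,"fingers":255},
])

```text
clock: 29.22
tool_pos: [0.469, 0.1206, 0.1136]
eef_rot: [[0.489, 0.872, 0.002], [0.872, -0.489, -0.0], [0.001, 0.002, -1.0]]
ft_force: [-0.9, -2.3, 6.6]
finger_gap: 0.0417
grasp_force: 50.0
```

```bash
python3 st.py
```

```text
29.23 q [10.4 39.7] pos [468.98 120.6  113.56] head 60.7 F tool [-2.47  0.37 -6.58] M world [-0.351  0.432 -0.062] gap 0.041696011447691333
```

Request:
move_arm([
  {"x":0,"y":0,"z":0.01,"wx":0,"wy":0,"wz":1,"fingers":255},
  {"x":0,"y":0,"z":0.01,"wx":0,"wy":0,"wz":1,"fingers":255},
])

```text
clock: 29.48
tool_pos: [0.469, 0.1206, 0.1135]
eef_rot: [[0.518, 0.855, 0.002], [0.855, -0.518, -0.0], [0.001, 0.002, -1.0]]
ft_force: [-2.8, -1.7, 7.3]
finger_gap: 0.042
grasp_force: 50.0
```

```bash
python3 st.py
```

```text
29.48 q [10.4 41.6] pos [468.98 120.6  113.54] head 58.77 F tool [-2.9  -1.53 -7.3 ] M world [-0.428  0.437  0.061] gap 0.04201104277366977
```

```bash
cat >> st.py <<'E'
print("eff6",round(s["effort"][5],3),"Mz about TCP-axis",round(s["ft_torque"][2],3))
E
python3 st.py|tail -1
```

```text
eff6 -0.088 Mz about TCP-axis 0.061
```

Request:
move_arm([
  {"x":0,"y":0,"z":0.01,"wx":0,"wy":0,"wz":1.5,"fingers":255},
  {"x":0,"y":0,"z":0.01,"wx":0,"wy":0,"wz":1.5,"fingers":255},
])

```text
clock: 29.72
tool_pos: [0.4689, 0.1206, 0.1135]
eef_rot: [[0.563, 0.827, 0.002], [0.827, -0.563, -0.0], [0.001, 0.002, -1.0]]
ft_force: [-2.8, -1.7, 7.4]
finger_gap: 0.0418
grasp_force: 50.0
```

```bash
python3 st.py
```

```text
29.73 q [10.4 44.7] pos [468.93 120.62 113.52] head 55.76 F tool [-3.01 -1.36 -7.44] M world [-0.42   0.417  0.102] gap 0.041781233187092204
eff6 -0.182 Mz about TCP-axis 0.102
```

Request:
move_arm([
  {"x":0,"y":0,"z":0.01,"wx":0,"wy":0,"wz":1.5,"fingers":255},
  {"x":0,"y":0,"z":0.01,"wx":0,"wy":0,"wz":1.5,"fingers":255},
])

```text
clock: 29.98
tool_pos: [0.4689, 0.1206, 0.1135]
eef_rot: [[0.605, 0.796, 0.002], [0.796, -0.605, -0.0], [0.001, 0.002, -1.0]]
ft_force: [-1.7, -2.2, 7.4]
finger_gap: 0.0417
grasp_force: 50.0
```

```bash
python3 st.py
```

```text
29.98 q [10.4 47.7] pos [468.92 120.62 113.53] head 52.76 F tool [-2.82 -0.02 -7.37] M world [-0.41   0.525  0.074] gap 0.04166786822787731
eff6 -0.181 Mz about TCP-axis 0.074
```

Request:
move_arm([
  {"x":0,"y":0,"z":0.01,"wx":0,"wy":0,"wz":1.5,"fingers":255},
  {"x":0,"y":0,"z":0.01,"wx":0,"wy":0,"wz":1.5,"fingers":255},
])

```text
clock: 30.22
tool_pos: [0.4689, 0.1206, 0.1135]
eef_rot: [[0.646, 0.763, 0.002], [0.763, -0.646, -0.0], [0.001, 0.002, -1.0]]
ft_force: [-1.9, -1.5, 6.7]
finger_gap: 0.0415
grasp_force: 50.0
```

```bash
python3 st.py
```

```text
30.23 q [10.4 50.7] pos [468.9  120.61 113.5 ] head 49.76 F tool [-2.32 -0.48 -6.75] M world [-0.355  0.572  0.082] gap 0.04152102849282646
eff6 -0.181 Mz about TCP-axis 0.082
```

Request:
move_arm([
  {"x":0,"y":0,"z":0.01,"wx":0,"wy":0,"wz":1.5,"fingers":255},
  {"x":0,"y":0,"z":0.01,"wx":0,"wy":0,"wz":1.5,"fingers":255},
])

```text
clock: 30.48
tool_pos: [0.4689, 0.1207, 0.1135]
eef_rot: [[0.685, 0.729, 0.002], [0.729, -0.685, -0.0], [0.001, 0.001, -1.0]]
ft_force: [-2.3, -2.7, 6.4]
finger_gap: 0.0419
grasp_force: 50.0
```

```bash
python3 st.py
```

```text
30.48 q [10.4 53.7] pos [468.86 120.65 113.46] head 46.76 F tool [-3.49  0.17 -6.39] M world [-0.387  0.515  0.12 ] gap 0.04188899652544796
eff6 -0.181 Mz about TCP-axis 0.12
```

Request:
move_arm([
  {"x":0,"y":0,"z":0.01,"wx":0,"wy":0,"wz":1.5,"fingers":255},
  {"x":0,"y":0,"z":0.01,"wx":0,"wy":0,"wz":1.5,"fingers":255},
])

```text
clock: 30.72
tool_pos: [0.4688, 0.1206, 0.1134]
eef_rot: [[0.722, 0.692, 0.002], [0.692, -0.722, -0.0], [0.001, 0.001, -1.0]]
ft_force: [-2.1, -0.9, 6.9]
finger_gap: 0.0417
grasp_force: 50.0
```

```bash
python3 st.py
```

```text
30.73 q [10.4 56.7] pos [468.84 120.64 113.45] head 43.76 F tool [-2.14 -0.83 -6.92] M world [-0.329  0.598  0.077] gap 0.04168371345689494
eff6 -0.181 Mz about TCP-axis 0.077
```

Request:
move_arm([
  {"x":0,"y":0,"z":0.01,"wx":0,"wy":0,"wz":1.5,"fingers":255},
  {"x":0,"y":0,"z":0.01,"wx":0,"wy":0,"wz":1.5,"fingers":255},
])

```text
clock: 30.98
tool_pos: [0.4688, 0.1207, 0.1134]
eef_rot: [[0.757, 0.653, 0.002], [0.653, -0.757, -0.0], [0.001, 0.001, -1.0]]
ft_force: [-2.5, -2.2, 6.8]
finger_gap: 0.042
grasp_force: 50.0
```

```bash
python3 st.py
```

```text
30.98 q [10.4 59.7] pos [468.85 120.67 113.44] head 40.76 F tool [-3.27  0.05 -6.83] M world [-0.348  0.564  0.079] gap 0.041963807624911954
eff6 -0.181 Mz about TCP-axis 0.079
```

Request:
move_arm([
  {"x":0,"y":0,"z":0.01,"wx":0,"wy":0,"wz":1.5,"fingers":255},
  {"x":0,"y":0,"z":0.01,"wx":0,"wy":0,"wz":1.5,"fingers":255},
])

```text
clock: 31.22
tool_pos: [0.4688, 0.1207, 0.1134]
eef_rot: [[0.791, 0.612, 0.002], [0.612, -0.791, -0.0], [0.001, 0.001, -1.0]]
ft_force: [-2.9, -2.0, 7.4]
finger_gap: 0.0418
grasp_force: 50.0
```

```bash
python3 st.py
```

```text
31.23 q [10.4 62.7] pos [468.79 120.66 113.41] head 37.76 F tool [-3.49 -0.17 -7.44] M world [-0.341  0.609  0.087] gap 0.04179166026663401
eff6 -0.181 Mz about TCP-axis 0.087
```

Request:
move_arm([
  {"x":0,"y":0,"z":0.01,"wx":0,"wy":0,"wz":1.5,"fingers":255},
  {"x":0,"y":0,"z":0.01,"wx":0,"wy":0,"wz":1.5,"fingers":255},
])

```text
clock: 31.48
tool_pos: [0.4688, 0.1207, 0.1134]
eef_rot: [[0.821, 0.57, 0.002], [0.57, -0.821, -0.0], [0.001, 0.001, -1.0]]
ft_force: [-2.7, -2.0, 7.6]
finger_gap: 0.042
grasp_force: 50.0
```

```bash
python3 st.py
```

```text
31.48 q [10.4 65.7] pos [468.77 120.69 113.39] head 34.77 F tool [-3.35  0.07 -7.62] M world [-0.345  0.577  0.179] gap 0.04196514673676871
eff6 -0.181 Mz about TCP-axis 0.179
```

Request:
move_arm([
  {"x":0,"y":0,"z":0,"wx":0,"wy":0,"wz":0.7,"fingers":255},
])

```text
clock: 31.6
tool_pos: [0.4687, 0.1207, 0.1134]
eef_rot: [[0.828, 0.56, 0.002], [0.56, -0.828, -0.0], [0.001, 0.001, -1.0]]
ft_force: [-2.5, -1.4, 6.8]
finger_gap: 0.0418
grasp_force: 50.0
```

```bash
python3 st.py
```

```text
31.6 q [10.4 66.3] pos [468.75 120.68 113.36] head 34.08 F tool [-2.87 -0.24 -6.84] M world [-0.32   0.654  0.097] gap 0.041833288851793646
eff6 0.027 Mz about TCP-axis 0.097
```

Request:
move_arm([
  {"x":0,"y":0,"z":0.01,"wx":0,"wy":0,"wz":1,"fingers":255},
  {"x":0,"y":0,"z":0.01,"wx":0,"wy":0,"wz":1,"fingers":255},
])

```text
clock: 31.85
tool_pos: [0.4687, 0.1207, 0.1134]
eef_rot: [[0.847, 0.531, 0.002], [0.531, -0.847, -0.0], [0.001, 0.001, -1.0]]
ft_force: [-2.6, -1.9, 6.8]
finger_gap: 0.0419
grasp_force: 50.0
```

```bash
python3 st.py
```

```text
31.85 q [10.4 68.3] pos [468.74 120.69 113.36] head 32.08 F tool [-3.19  0.29 -6.76] M world [-0.424  0.592  0.068] gap 0.04191288893586473
eff6 -0.09 Mz about TCP-axis 0.068
```

Request:
move_arm([
  {"x":0,"y":0,"z":0.01,"wx":0,"wy":0,"wz":1.5,"fingers":255},
  {"x":0,"y":0,"z":0.01,"wx":0,"wy":0,"wz":1.5,"fingers":255},
])

```text
clock: 32.1
tool_pos: [0.4687, 0.1207, 0.1133]
eef_rot: [[0.874, 0.486, 0.001], [0.486, -0.874, -0.0], [0.001, 0.001, -1.0]]
ft_force: [-2.5, -1.4, 7.4]
finger_gap: 0.0418
grasp_force: 50.0
```

```bash
python3 st.py
```

```text
32.1 q [10.4 71.4] pos [468.71 120.7  113.33] head 29.07 F tool [-2.86 -0.01 -7.39] M world [-0.332  0.645  0.068] gap 0.04175521538510434
eff6 -0.182 Mz about TCP-axis 0.068
```

Request:
move_arm([
  {"x":0,"y":0,"z":0.01,"wx":0,"wy":0,"wz":1.5,"fingers":255},
  {"x":0,"y":0,"z":0.01,"wx":0,"wy":0,"wz":1.5,"fingers":255},
])

```text
clock: 32.35
tool_pos: [0.4687, 0.1208, 0.1133]
eef_rot: [[0.898, 0.44, 0.001], [0.44, -0.898, 0.0], [0.001, 0.001, -1.0]]
ft_force: [-2.6, -1.8, 7.4]
finger_gap: 0.0417
grasp_force: 50.0
```

```bash
python3 st.py
```

```text
32.35 q [10.4 74.4] pos [468.66 120.79 113.31] head 26.08 F tool [-3.08  0.44 -7.39] M world [-0.251  0.721  0.15 ] gap 0.041707674761371015
eff6 -0.103 Mz about TCP-axis 0.15
```

Request:
move_arm([
  {"x":0,"y":0,"z":0,"wx":0,"wy":0,"wz":0.8,"fingers":255},
])

```text
clock: 32.48
tool_pos: [0.4686, 0.1208, 0.1133]
eef_rot: [[0.904, 0.427, 0.001], [0.427, -0.904, 0.0], [0.001, 0.0, -1.0]]
ft_force: [-3.0, -0.6, 7.6]
finger_gap: 0.0417
grasp_force: 50.0
```

```bash
python3 st.py
```

```text
32.48 q [10.4 75.1] pos [468.65 120.81 113.35] head 25.3 F tool [-2.97 -0.71 -7.58] M world [-0.249  0.737  0.189] gap 0.04171778123868675
eff6 0.12 Mz about TCP-axis 0.189
```

Request:
move_arm([
  {"x":0,"y":0,"z":0,"wx":0,"wy":0,"wz":0.8,"fingers":255},
])

```text
clock: 32.6
tool_pos: [0.4686, 0.1208, 0.1133]
eef_rot: [[0.91, 0.415, 0.001], [0.415, -0.91, 0.0], [0.001, 0.0, -1.0]]
ft_force: [-4.2, -1.8, 7.4]
finger_gap: 0.0418
grasp_force: 50.0
```

```bash
python3 st.py
```

```text
32.6 q [10.4 75.9] pos [468.59 120.82 113.33] head 24.51 F tool [-4.56 -0.07 -7.42] M world [-0.275  0.74   0.267] gap 0.04181188205801767
eff6 0.103 Mz about TCP-axis 0.267
```

The torque is climbing by about 0.1 N m per 0.8°, so the tap has met the end of the hole.

Request:
move_arm([
  {"x":0,"y":0,"z":0,"wx":0,"wy":0,"wz":0.8,"fingers":255},
  {"x":0,"y":0,"z":0,"wx":0,"wy":0,"wz":0,"fingers":255},
])

```text
clock: 32.85
tool_pos: [0.4685, 0.1209, 0.1133]
eef_rot: [[0.915, 0.403, 0.001], [0.403, -0.915, 0.0], [0.001, 0.0, -1.0]]
ft_force: [-4.3, -0.1, 7.2]
finger_gap: 0.0415
grasp_force: 50.0
```

```bash
python3 st.py
```

```text
32.85 q [10.4 76.7] pos [468.47 120.88 113.3 ] head 23.74 F tool [-3.95 -1.6  -7.24] M world [-0.261  0.828  0.242] gap 0.04153399314080644
eff6 0.307 Mz about TCP-axis 0.242
```

Request:
move_arm([
  {"x":0,"y":0,"z":0,"wx":0,"wy":0,"wz":0.8,"fingers":255},
  {"x":0,"y":0,"z":0,"wx":0,"wy":0,"wz":0,"fingers":255},
])

```text
clock: 33.1
tool_pos: [0.4684, 0.1209, 0.1133]
eef_rot: [[0.921, 0.39, 0.001], [0.39, -0.921, 0.0], [0.001, 0.0, -1.0]]
ft_force: [-3.4, -1.0, 8.5]
finger_gap: 0.0417
grasp_force: 50.0
```

```bash
python3 st.py
```

```text
33.1 q [10.4 77.5] pos [468.4  120.92 113.32] head 22.94 F tool [-3.47 -0.39 -8.48] M world [-0.208  0.867  0.268] gap 0.04171143222585866
eff6 0.349 Mz about TCP-axis 0.268
```

Request:
move_arm([
  {"x":0,"y":0,"z":0,"wx":0,"wy":0,"wz":0.7,"fingers":255},
  {"x":0,"y":0,"z":0,"wx":0,"wy":0,"wz":0,"fingers":255},
])

```text
clock: 33.35
tool_pos: [0.4684, 0.121, 0.1133]
eef_rot: [[0.926, 0.379, 0.001], [0.379, -0.926, 0.0], [0.001, -0.0, -1.0]]
ft_force: [-5.2, -0.5, 7.1]
finger_gap: 0.0418
grasp_force: 50.0
```

```bash
python3 st.py;python3 - <<'E'
from h import *
L=[]
for i in range(6):
    arm.read_camera("top");L.append(arm.sense()["ft_torque"][2])
print(np.round(L,3),np.mean(L))
E
```

```text
33.35 q [10.4 78.2] pos [468.37 120.97 113.31] head 22.25 F tool [-5.03 -1.49 -7.07] M world [-0.236  0.796  0.38 ] gap 0.04182898644757129
eff6 0.388 Mz about TCP-axis 0.38
[0.371 0.33  0.337 0.384 0.331 0.322] 0.3458516883303211
```

The average is 0.35 N m. One more small step takes it to the middle of the firm range.

Request:
move_arm([
  {"x":0,"y":0,"z":0,"wx":0,"wy":0,"wz":0.6,"fingers":255},
  {"x":0,"y":0,"z":0,"wx":0,"wy":0,"wz":0,"fingers":255},
])

```text
clock: 33.9
tool_pos: [0.4684, 0.121, 0.1133]
eef_rot: [[0.929, 0.369, 0.001], [0.369, -0.929, 0.0], [0.001, -0.0, -1.0]]
ft_force: [-4.1, -0.7, 7.1]
finger_gap: 0.0415
grasp_force: 50.0
```

```bash
python3 st.py;python3 - <<'E'
from h import *
L=[]
for i in range(6):
    arm.read_camera("top");L.append(arm.sense()["ft_torque"][2])
print(np.round(L,3),np.mean(L))
E
```

```text
33.9 q [10.4 78.8] pos [468.35 121.02 113.33] head 21.66 F tool [-4.08 -0.82 -7.1 ] M world [-0.209  0.875  0.397] gap 0.041542463552227474
eff6 0.42 Mz about TCP-axis 0.397
[0.392 0.391 0.371 0.408 0.397 0.346] 0.3841726698816687
```

The tap is firmly home at about 0.4 N m. I'll unwind gently into mid-play and relieve the side load and press.

Request:
move_arm([
  {"x":0,"y":0,"z":0,"wx":0,"wy":0,"wz":-2,"fingers":255},
  {"x":0,"y":0,"z":-0.5,"wx":0,"wy":0,"wz":-2,"fingers":255},
  {"x":-0.3,"y":-0.1,"z":-0.5,"wx":0,"wy":0,"wz":-2,"fingers":255},
  {"x":-0.4,"y":-0.2,"z":-1,"wx":0,"wy":0,"wz":-1.5,"fingers":255},
  {"x":0,"y":0,"z":-1,"wx":0,"wy":0,"wz":0,"fingers":255},
  {"x":0,"y":0,"z":0,"wx":0,"wy":0,"wz":0,"fingers":255},
])

```text
clock: 34.95
tool_pos: [0.4676, 0.1208, 0.1136]
eef_rot: [[0.874, 0.486, -0.001], [0.486, -0.874, -0.0], [-0.001, -0.0, -1.0]]
ft_force: [2.6, 1.2, -5.6]
finger_gap: 0.0416
grasp_force: 50.0
```

```bash
python3 st.py
```

```text
34.95 q [10.4 71.3] pos [467.57 120.78 113.64] head 29.1 F tool [2.87 0.2  5.62] M world [ 0.074 -0.363  0.01 ] gap 0.04158620980592832
eff6 0.006 Mz about TCP-axis 0.01
```

Request:
move_arm([
  {"x":0.4,"y":0,"z":-2,"wx":0,"wy":0,"wz":0,"fingers":255},
  {"x":0,"y":0,"z":-4,"wx":0,"wy":0,"wz":0,"fingers":255},
  {"x":0,"y":0,"z":-4,"wx":0,"wy":0,"wz":0,"fingers":255},
])

```text
clock: 35.33
tool_pos: [0.4677, 0.1209, 0.1249]
eef_rot: [[0.874, 0.487, -0.001], [0.487, -0.874, -0.0], [-0.001, -0.0, -1.0]]
ft_force: [0.3, -1.2, -5.1]
finger_gap: 0.0416
grasp_force: 50.0
```

```bash
python3 st.py
```

```text
35.33 q [10.5 71.3] pos [467.72 120.92 124.85] head 29.11 F tool [-0.3   1.17  5.07] M world [ 0.005  0.089 -0.023] gap 0.04160204499654584
eff6 0.0 Mz about TCP-axis -0.023
```

Request:
move_arm([
  {"x":0,"y":0,"z":-10,"wx":0,"wy":0,"wz":0,"fingers":255},
  {"x":0,"y":0,"z":-20,"wx":0,"wy":0,"wz":0,"fingers":255},
  {"x":0,"y":0,"z":-40,"wx":0,"wy":0,"wz":0,"fingers":255},
  {"x":0,"y":0,"z":-40,"wx":0,"wy":0,"wz":0,"fingers":255},
  {"x":-22,"y":33.5,"z":0,"wx":0,"wy":0,"wz":0,"fingers":255},
  {"x":-22,"y":33.5,"z":0,"wx":0,"wy":0,"wz":0,"fingers":255},
  {"x":-22,"y":33.5,"z":0,"wx":0,"wy":0,"wz":0,"fingers":255},
  {"x":-22,"y":33.5,"z":0,"wx":0,"wy":0,"wz":0,"fingers":255},
  {"x":-22,"y":33.5,"z":0,"wx":0,"wy":0,"wz":0,"fingers":255},
  {"x":-22,"y":33.5,"z":0,"wx":0,"wy":0,"wz":0,"fingers":255},
  {"x":-22,"y":33.5,"z":0,"wx":0,"wy":0,"wz":0,"fingers":255},
  {"x":-22,"y":33.5,"z":0,"wx":0,"wy":0,"wz":0,"fingers":255},
  {"x":0,"y":0,"z":0,"wx":0,"wy":0,"wz":-10.7,"fingers":255},
  {"x":0,"y":0,"z":0,"wx":0,"wy":0,"wz":-10.7,"fingers":255},
  {"x":0,"y":0,"z":0,"wx":0,"wy":0,"wz":-10.7,"fingers":255},
  {"x":0,"y":0,"z":0,"wx":0,"wy":0,"wz":-10.7,"fingers":255},
  {"x":0,"y":0,"z":0,"wx":0,"wy":0,"wz":-10.7,"fingers":255},
  {"x":0,"y":0,"z":0,"wx":0,"wy":0,"wz":-10.7,"fingers":255},
  {"x":0,"y":0,"z":0,"wx":0,"wy":0,"wz":-10.7,"fingers":255},
  {"x":0,"y":0,"z":0,"wx":0,"wy":0,"wz":0,"fingers":255},
])

```text
clock: 37.83
tool_pos: [0.4448, -0.1989, 0.2363]
eef_rot: [[-0.241, 0.971, 0.001], [0.971, 0.241, -0.001], [-0.001, 0.001, -1.0]]
ft_force: [-0.2, 0.8, -5.7]
finger_gap: 0.0418
grasp_force: 50.0
```

```bash
python3 st.py
```

```text
37.83 q [-28.1 -42. ] pos [ 444.81 -198.86  236.27] head 103.92 F tool [ 0.82 -0.02  5.66] M world [-0.072  0.049 -0.021] gap 0.04181374710462398
eff6 -1.1 Mz about TCP-axis -0.021
```

Request:
move_arm([
  {"x":0,"y":0,"z":48,"wx":0,"wy":0,"wz":0,"fingers":255},
  {"x":0,"y":0,"z":50,"wx":0,"wy":0,"wz":0,"fingers":255},
  {"x":0,"y":0,"z":50,"wx":0,"wy":0,"wz":0,"fingers":255},
  {"x":0,"y":0,"z":50,"wx":0,"wy":0,"wz":0,"fingers":255},
  {"x":0,"y":0,"z":25,"wx":0,"wy":0,"wz":0,"fingers":255},
  {"x":0,"y":0,"z":4,"wx":0,"wy":0,"wz":0,"fingers":255},
  {"x":0,"y":0,"z":3,"wx":0,"wy":0,"wz":0,"fingers":255},
  {"x":0,"y":0,"z":2.5,"wx":0,"wy":0,"wz":0,"fingers":255},
  {"x":0,"y":0,"z":0,"wx":0,"wy":0,"wz":0,"fingers":255},
])

```text
clock: 38.95
tool_pos: [0.4456, -0.1993, 0.0037]
eef_rot: [[-0.242, 0.97, 0.002], [0.97, 0.242, -0.001], [-0.002, 0.002, -1.0]]
ft_force: [0.2, -0.9, -1.9]
finger_gap: 0.0418
grasp_force: 50.0
```

```bash
python3 st.py
```

```text
38.95 q [-28.1 -42.1] pos [ 445.64 -199.33    3.67] head 103.98 F tool [-0.87 -0.03  1.9 ] M world [-0.124 -0.122 -0.051] gap 0.04183130938000411
eff6 0.004 Mz about TCP-axis -0.051
```

It's touching the bench: the load on the wrist has dropped from 5.7 to 1.9 N. I'll release, retreat and check.

Request:
move_arm([
  {"x":0,"y":0,"z":0.3,"wx":0,"wy":0,"wz":0,"fingers":255},
  {"x":0,"y":0,"z":0,"wx":0,"wy":0,"wz":0,"fingers":0},
  {"x":0,"y":0,"z":0,"wx":0,"wy":0,"wz":0,"fingers":0},
  {"x":0,"y":0,"z":0,"wx":0,"wy":0,"wz":0,"fingers":0},
  {"x":0,"y":0,"z":0,"wx":0,"wy":0,"wz":0,"fingers":0},
  {"x":0,"y":0,"z":-30,"wx":0,"wy":0,"wz":0,"fingers":0},
  {"x":0,"y":0,"z":-50,"wx":0,"wy":0,"wz":0,"fingers":0},
  {"x":0,"y":0,"z":-50,"wx":0,"wy":0,"wz":0,"fingers":0},
  {"x":0,"y":0,"z":-50,"wx":0,"wy":0,"wz":0,"fingers":0},
  {"x":0,"y":0,"z":0,"wx":0,"wy":0,"wz":0,"fingers":0},
])

```text
clock: 40.2
tool_pos: [0.4464, -0.1997, 0.1871]
eef_rot: [[-0.242, 0.97, 0.008], [0.97, 0.242, -0.004], [-0.006, 0.007, -1.0]]
ft_force: [0.6, -0.4, -0.4]
finger_gap: 0.0879
grasp_force: 0.0
```

```bash
python3 st.py; python3 - <<'E'
from h import *
w=arm.read_camera("wrist");t=arm.read_camera("top")
cv2.imwrite("pics/f.png",np.hstack([cv2.resize(t[80:300,60:480],(400,210)),cv2.resize(w,(400,300))[:210]])[:,:,::-1])
E
```

```text
40.2 q [-28.1 -42.1] pos [ 446.42 -199.74  187.11] head 104.01 F tool [-0.54  0.44  0.39] M world [-0.089  0.029 -0.015] gap 0.08785046602603613
eff6 -0.001 Mz about TCP-axis -0.015
```

View pics/f.png

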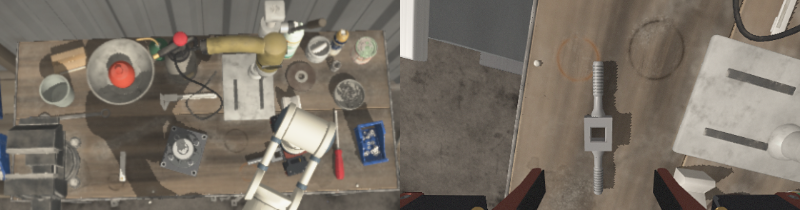

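The wrench lies flat on the bench (right half, about (598,135)), the tap stands alone in the flange (left half, about (183,148)), and everything else is where it was.

```bash
python3 -c "
from bench import arm
print(arm.hand_in())"
```

```text
the job is handed in; nothing more can be done
None
```

The job is handed in: the tap was worked down in the order asked and brought up firmly (about 0.4 N m) against the end of the hole, and the wrench is lifted off and lying flat on the bench. The final picture shows the other things where they were, and the robot's clock read about 40 s of the 72 s allowed.

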